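# Pop a cocoa tin's tight lid with the handle end of a spoon

## Robot

A 6-joint arm with a two-finger parallel gripper is mounted at the origin on a cart in front of the work surface, level with it; the furniture and walls round the work are solid. World frame = base frame: x ahead of the robot, y to its left, z up, the work surface at z = 0. Lengths are in mm, angles in degrees, forces in N, time in s.
With the tool pointing down it reaches from about 375 to 925 mm from the base axis. Payload 5.7 kg.
Tool frame: the origin (TCP) lies at the very end of the fingers, on their centre line; the grasp point (between the pads) lies 19 mm behind it; z points along the fingers, y is the line along which they close (so a half turn about z gives the same grasp; the last joint's range is limited). The gripper opens to 85 mm and grips with 20 to 120 N. Pads are 22 mm wide; open, the fingers measure 114 mm over their backs; the gripper's body (76 mm by 85 mm) begins 54 mm behind the grasp point. The pads swing forward as they close: fully open they stand 13 mm farther back than shut.
Start: joints at [-77.011, 20.558, 86.54, -0, 72.909, -6.595], TCP at [201.094, -565.265, 231.267] pointing down, gripper open.
Joint ranges: [-170.27, 170.27], [-57.76, 135], [12.27, 136.19], [-55.21, 235.2], [11.17, 155.16], [-170.74, 170.74]. Speed limits (degrees/s): [136.94, 136.94, 180, 180, 180, 180].

## Interface

Orientations are given as a 3x3 rotation matrix whose columns are the frame's x, y, z axes.
In Python, from bench import robot, eyes gives the robot as it stands. The module is installed in compiled form; this text tells all that it offers.
- The arm moves only by the tool move_arm, never from a script. Its argument "plan" is a list of rows, each an object of numbers: "tx", "ty", "tz": the shift along the tool's x, y, z in cm; "spin": the turn about the tool's z in rad. A call has 1 to 5 rows; each row shifts and turns the commanded pose from where the row before left it, along the tool's axes as they then stand; what a row does not reach is not made up. A row lasts 1/8 s, in which the tool goes at most 62.5 mm and 10.7 degrees, less where a joint would pass 70% of its speed; a pose out of reach is approached as far as the arm can. A call is refused whole if a number of a shift passes 6.25 or a number of a turn 0.188, either way. A call with a gripper value outside its range is refused whole. "fingers" is the gripper's target within -1 to 1 (fully open at 1, half-way at 0, shut at -1), set as the call begins (left out, the last holds). The fingers move at their own pace and stop on an object; the grip force is fixed at half the most. Time passes only in rows, so rows that do not move let the fingers close. It gives the time, the measured TCP pose, the force, the opening and the grip force at its end, in the units of the state.
- robot.read_state(): the state, without advancing time (a new reading comes with each control period).
- eyes.snapshot(name): name is "scene" or "side" or "wrist"; returns (picture, depth): 400x640x3 uint8, red, green, blue; 400x640 float32, mm along the optical axis (not along the pixel's ray), 0 where there is no reading.
- eyes.camera_info(name): a dict with "fx", "fy", "cx", "cy" (pixels), "camera_from_world" (4x4, takes a point from world to camera coordinates). Camera axes: x right, y down, z forward; pixel columns grow to the right and rows downward; lengths in mm; the calibration is good to about 2 mm. A picture is of the moment at which its call begins: read the wrist's pose just before it. camera_info takes no time and is no camera call; for the wrist camera it gives the pose at the moment of the call.
- robot.job_done(): hands the job in; it is judged then, once.
The state is a dict: "t": time; "qpos": joint angles; "dq": joint speeds; "joint_efforts": joint torques, N m; "tcp_pos": TCP position; "ee_rot": TCP orientation; "force": force on the tool from outside, world axes, zero at the start; "moment": the same for the moment, N m; "width": finger opening in mm; "grip_force": force on a finger pad.
Only numpy, scipy, OpenCV 4.12 (cv2) and the standard library are available. Lean on these libraries where they do the work, as an engineer would, in place of code of your own. Each camera call takes 0.05 s, during which the arm holds its last target. There are 200 camera calls.

## Task

Pop the tight press-in lid of the cocoa tin with the spoon that stands in the mug: its bowl is too thick to go under the lid, so take the spoon out, lay it down on the worktop and let go, then pick it up again by the bowl so that the handle points forward. Slip the end of the handle under the lid's overhanging lip and lever it against the tin's rim until the lid springs up on that side, without tipping, lifting or shoving the tin about. Leave the lid sitting loose on the tin's mouth, lay the spoon flat on the bare worktop, and leave tin and mug standing where they are without bumping the sugar jar, timer or wafer.

Things in the scene. Friction and masses are not known exactly. Their poses are not given: they have to be found in the camera images.
- spoon: Steel dessert spoon, 180 mm long, 55 g. Frame as it lies face up: x from bowl to end of handle, z up out of the bowl's hollow, origin on the underside halfway along. Bowl at x -90 to -34, 37 wide, 11 deep. Handle 2.4 thick, 9 wide in the middle, last 50 mm 15 wide and sloping 6 deg down towards the end. At the start it leans in the mug, about 39 deg off upright, handle up and towards the robot.
- handle_end (a point): The spoon's handle end: middle of its thickness (1.2 mm above the underside), at x = 90 mm of the spoon's frame; its axes are the spoon's. Lying flat it is about 1 mm above the worktop.
- bowl (a point): Centre of the spoon's bowl, at x = -62 mm, z = 6 mm of the spoon's frame (bowl 37 mm wide and 11 mm high here); its axes are the spoon's. Lying flat it is 6 mm above the worktop.
- mug: Plain grey mug, 78 mm across, 97 mm high, loose, 0.24 kg. Origin on its underside; the cup's centre is at y = +16 mm of its frame, the ear at -y (to -55 mm). The spoon's handle leans over the rim on its -x side and stands 60 mm above the rim.
- cocoa_tin: Round brown cocoa tin, loose and full, about 0.65 kg. Origin at the centre of its underside, z up. Body 100 mm across; flat steel rim 104 mm across (41 to 52 mm from the axis), its top 110 mm above the worktop. A springy neck grips the lid: about 7 N up at the lip's edge frees one side, about 18 N pulls it straight off, more than the tin weighs.
- tin_lid: Plain metal press-in lid in the tin's mouth, loose. Origin at the centre of its plug's underside, z up, 101 mm above the tin's underside when home. Plug 78 mm across; lip 96 across, 3 thick, underside 3.5 mm above the rim: a slot 3.5 high, 9 deep all round, 4 mm of rim bare outside. Levering over the rim's edge takes 25 to 40 deg of spoon tilt; popped, its centre stays up by about 3 mm.
- sugar_jar: Glass sugar jar with a black lid, 72 mm across, 100 mm high, bystander that does not give way. Origin at the centre of its underside.
- kitchen_timer: Round red kitchen timer, 67 mm, bystander. Origin at the centre of its underside.
- wafer: Wrapped wafer, 82 x 16 x 15 mm, bystander. Origin at the centre of its underside, long side along its y. (More clutter, kettle and basket stand beyond x = 0.72 m, right of y = -0.28 m and left of y = 0.36 m; between and in front of tin and mug the worktop is bare.)
Mind the look-alikes: they are no part of the job. What is shaped like the cocoa_tin but yellow is not meant. Leave any turquoise look-alike of the tin_lid alone.

How it is judged:
By the outcome, as a careful person would: the job done as asked, in the order asked, and still so for the second after the job is handed in, with the robot touching nothing.
It also fails if it takes over 69 s, if anything falls off the work surface, if the arm or the gripper's body presses on something with over 40 N, if the wrist force passes 120 N, or if a joint passes its speed limit or range.

## Working session

There is one attempt and no reset: what is moved stays moved. The work goes in short steps, Python scripts to look and compute and a tool call to move; the robot and the scene stay as the last step left them, time stands still between calls to the robot, and variables do not carry over. Pictures are saved under pics/ and viewed, at most 10 in all, crops included, and the job is handed in when it is done.

Besides the shell and the picture viewer there is one more tool, called by a JSON object that holds its "method" and its "body". move_arm: Moves the arm, as the interface text tells. Its arguments: {"type":"object","properties":{"plan":{"type":"array"},"fingers":{"type":"number"}},"required":["plan"]}

```bash
mkdir -p pics; cat > h.py <<'E'
import numpy as np, cv2
from bench import robot, eyes
def snap(n):
    i=eyes.camera_info(n); p,d=eyes.snapshot(n)
    return p,d,i
def pts(d,i):
    v,u=np.indices(d.shape); c=np.stack([(u-i['cx'])/i['fx']*d,(v-i['cy'])/i['fy']*d,d,np.ones_like(d)],-1)
    return (c@np.linalg.inv(i['camera_from_world']).T)[...,:3]
def proj(P,i):
    T=np.array(i['camera_from_world']); c=T[:3,:3]@np.array(P,float)+T[:3,3]
    return c[0]/c[2]*i['fx']+i['cx'],c[1]/c[2]*i['fy']+i['cy']
def ray(u,v,i,z):
    W=np.linalg.inv(i['camera_from_world']); o=W[:3,3]; r=W[:3,:3]@np.array([(u-i['cx'])/i['fx'],(v-i['cy'])/i['fy'],1])
    return o+r*(z-o[2])/r[2]
def save(n,p): cv2.imwrite('pics/'+n+'.png',p[...,::-1])
E
python3 - <<'E'
from h import *
for n in('scene','side'):
    p,d,i=snap(n); save(n+'0',p); np.savez('/tmp/%s0.npz'%n,p=p,d=d,W=i['camera_from_world'])
    print(n,i['fx'],np.linalg.inv(i['camera_from_world']).round(2).tolist())
s=robot.read_state();print(s['t'],s['ee_rot'],s['width'])
E
```

```text
scene 361.5776085469961 [[0.85, -0.4, 0.35, 256.28], [-0.53, -0.62, 0.58, -378.5], [-0.01, -0.68, -0.74, 790.13], [0.0, 0.0, 0.0, 1.0]]
side 363.10891914480897 [[-1.0, -0.01, -0.03, 623.53], [0.03, 0.43, -0.9, 1116.39], [0.02, -0.9, -0.43, 578.25], [0.0, 0.0, 0.0, 1.0]]
0.1 [[ 9.42139936e-01  3.35219636e-01 -3.69596067e-04]
 [ 3.35219767e-01 -9.42138436e-01  1.69574827e-03]
 [ 2.20237459e-04 -1.72152808e-03 -9.99998494e-01]] 85.76397218206688
```

View pics/scene0.png

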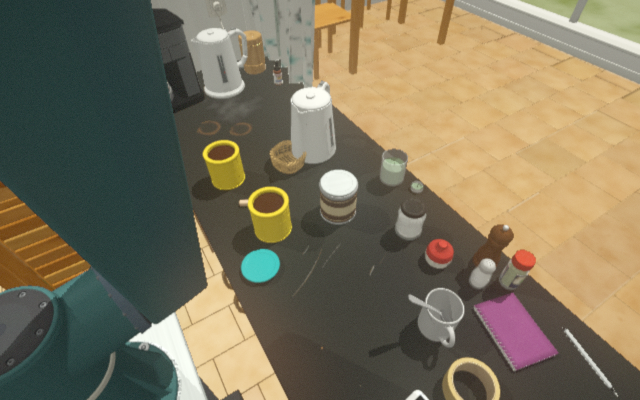

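View pics/side0.png

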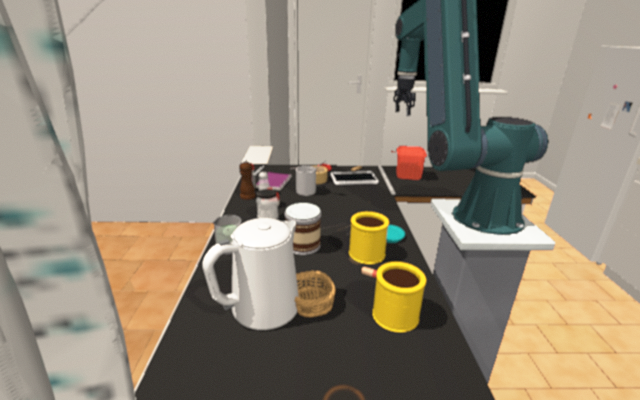

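```bash
python3 - <<'E'
from h import *
p,d,i=snap('scene'); P=pts(d,i)
big=cv2.resize(p[150:360,220:480],None,fx=3,fy=2.85,interpolation=cv2.INTER_CUBIC); save('crop',big)
for n,u,v in[('lid',338,183),('tin front',338,222),('lid L',322,185),('lid R',354,185),('sugar top',412,210),('timer',440,245),('mugrim',441,300),('waf',243,203),('yel',270,205),('turq',261,266),('spoon end',412,298),('spoon mid',425,306),('table',350,280)]:
    print(n,P[v,u].round(0))
# lid/tin rim: points with z near top
x,y,z=P[...,0],P[...,1],P[...,2]
x0,y0=P[183,338,:2]
m=(np.hypot(x-x0,y-y0)<80)&(z>104)&(z<135)
q=P[m]; print(m.sum(),np.histogram(q[:,2],bins=np.arange(104,136,2)))
for lo,hi in((112,125),(104,112)):
    a=q[(q[:,2]>lo)&(q[:,2]<hi)]
    if len(a)>5: print(lo,cv2.minEnclosingCircle(a[:,:2].astype(np.float32)))
# mug
x0,y0=P[315,441,:2]
m=(np.hypot(x-x0,y-y0)<100)&(z>85)
q=P[m]; a=q[(q[:,2]<102)]
print('mug',cv2.minEnclosingCircle(a[:,:2].astype(np.float32)),np.hypot(*0*a[:2,:2]))
s=q[q[:,2]>106]; print('spoon pts',len(s)); print(s[np.argsort(s[:,2])][::max(1,len(s)//25)].round(0).tolist())
E
```

```text
lid [638. 180. 117.]
tin front [616. 143.   7.]
lid L [599. 198. 116.]
lid R [668. 150. 119.]
sugar top [750.  13. 102.]
timer [757. -89.  67.]
mugrim [ 666. -191.   49.]
waf [420. 346.  14.]
yel [457. 222. 100.]
turq [372. 123.  16.]
spoon end [ 572. -181.  139.]
spoon mid [ 598. -198.  106.]
table [543. -21.  -0.]
911 (array([ 13,  24,  51,  74,  38, 234, 388,  88,   1,   0,   0,   0,   0,
         0,   0]), array([104, 106, 108, 110, 112, 114, 116, 118, 120, 122, 124, 126, 128,
       130, 132, 134]))
112 ((640.883056640625, 182.75985717773438), 50.457279205322266)
104 ((641.7852172851562, 183.9472198486328), 52.371028900146484)
mug ((630.525390625, -222.71893310546875), 51.10055160522461) [0. 0.]
spoon pts 101
[[602.0, -197.0, 106.0], [602.0, -191.0, 107.0], [597.0, -196.0, 110.0], [597.0, -192.0, 111.0], [595.0, -188.0, 114.0], [592.0, -194.0, 116.0], [593.0, -186.0, 118.0], [587.0, -193.0, 119.0], [584.0, -192.0, 121.0], [584.0, -191.0, 123.0], [587.0, -182.0, 125.0], [585.0, -181.0, 126.0], [585.0, -178.0, 127.0], [583.0, -183.0, 128.0], [583.0, -177.0, 131.0], [576.0, -186.0, 132.0], [575.0, -185.0, 135.0], [577.0, -179.0, 135.0], [575.0, -181.0, 137.0], [575.0, -174.0, 138.0], [575.0, -172.0, 138.0], [573.0, -177.0, 140.0], [572.0, -174.0, 141.0], [568.0, -173.0, 143.0], [567.0, -180.0, 144.0], [568.0, -175.0, 147.0]]
```

View pics/crop.png

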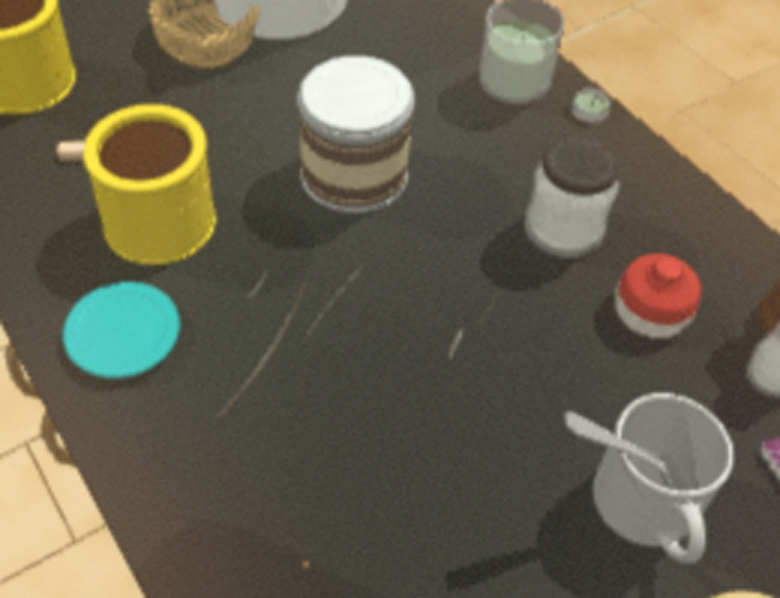

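{"method": "move_arm", "body": {"plan": [{"tx": 5, "ty": -2.9}, {"tx": 5, "ty": -2.9}, {"tx": 5, "ty": -2.9}, {"tx": 5, "ty": -2.9}, {"tx": 5, "ty": -2.9}], "fingers": 0}}

```text
invalid input
```

{"method": "move_arm", "body": {"plan": [{"tx": 5, "ty": -2.9}, {"tx": 5, "ty": -2.9}, {"tx": 5, "ty": -2.9}, {"spin": -0.18}, {"spin": -0.18}]}}

```text
invalid input
```

{"method": "move_arm", "body": {"plan": [{"spin": -0.18}, {"spin": -0.18}, {"spin": -0.18}, {"spin": -0.18}, {"spin": -0.18}]}}

```text
invalid input
```

{"method": "move_arm", "body": {"plan": [{"spin": -0.18}, {"spin": -0.18}, {"spin": -0.18}, {"spin": -0.18}, {"spin": -0.18}]}}

```text
invalid input
```

```bash
python3 - <<'E'
from h import *
s=robot.read_state();print(s['t'],s['qpos'],s['tcp_pos'],s['ee_rot'],s['width'])
p,d,i=snap('wrist'); save('w1',p); np.savez('/tmp/w1.npz',p=p,d=d)
print(i['fx'],np.linalg.inv(i['camera_from_world']).round(2).tolist())
E
```

```text
0.15 [-7.70116388e+01  2.05884862e+01  8.65852976e+01  9.97606294e-04
  7.29088838e+01 -6.59590920e+00] [ 200.98279636 -564.77346188  230.6426921 ] [[ 9.42151257e-01  3.35187877e-01 -3.08061569e-04]
 [ 3.35187969e-01 -9.42150221e-01  1.40964735e-03]
 [ 1.82256427e-04 -1.43135955e-03 -9.99998959e-01]] 85.637767904305
341.32785919410844 [[0.34, -0.9, -0.29, 273.51], [-0.94, -0.32, -0.1, -538.25], [-0.0, 0.31, -0.95, 373.23], [0.0, 0.0, 0.0, 1.0]]
```

View pics/w1.png

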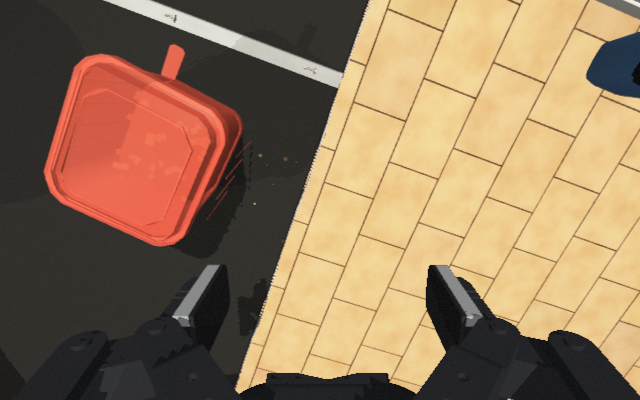

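{"method": "move_arm", "body": {"plan": [{"tx": 5, "ty": -2.9, "tz": 0, "spin": 0}, {"tx": 5, "ty": -2.9, "tz": 0, "spin": 0}, {"tx": 5, "ty": -2.9, "tz": 0, "spin": 0}, {"tx": 5, "ty": -2.9, "tz": 0, "spin": 0}, {"tx": 5, "ty": -2.9, "tz": 0, "spin": 0}], "fingers": 0}}

```text
t: 0.82
tcp_pos: [389.0, -343.4, 231.3]
ee_rot: [[0.942, 0.335, 0.0], [0.335, -0.942, 0.0], [0.0, 0.0, -1.0]]
force: [0.3, -1.1, -0.4]
width: 42.6
grip_force: 0.0
```

{"method": "move_arm", "body": {"plan": [{"tx": 5, "ty": -2.9, "tz": 0, "spin": 0}, {"tx": 5, "ty": -2.9, "tz": 0, "spin": 0}, {"tx": 5, "ty": -2.9, "tz": 0, "spin": 0}, {"tx": 0, "ty": 0, "tz": 0, "spin": -0.18}, {"tx": 0, "ty": 0, "tz": 0, "spin": -0.18}]}}

```text
t: 1.45
tcp_pos: [500.7, -211.5, 231.1]
ee_rot: [[0.758, 0.652, -0.0], [0.652, -0.758, 0.0], [-0.0, -0.0, -1.0]]
force: [0.2, -0.2, -0.6]
width: 43.0
grip_force: 0.0
```

{"method": "move_arm", "body": {"plan": [{"tx": 0, "ty": 0, "tz": 0, "spin": -0.18}, {"tx": 0, "ty": 0, "tz": 0, "spin": -0.18}, {"tx": 0, "ty": 0, "tz": 0, "spin": -0.18}, {"tx": 0, "ty": 0, "tz": 0, "spin": -0.18}, {"tx": 0, "ty": 0, "tz": 0, "spin": -0.18}]}}

```text
t: 2.08
tcp_pos: [500.0, -212.5, 231.1]
ee_rot: [[-0.037, 0.999, -0.0], [0.999, 0.037, 0.0], [0.0, -0.0, -1.0]]
force: [-0.1, 0.4, -0.3]
width: 42.9
grip_force: 0.0
```

{"method": "move_arm", "body": {"plan": [{"tx": 0, "ty": 0, "tz": 0, "spin": -0.18}, {"tx": 0, "ty": 0, "tz": 0, "spin": -0.18}, {"tx": 0, "ty": 0, "tz": 0, "spin": -0.18}, {"tx": 0, "ty": 0, "tz": 0, "spin": -0.18}, {"tx": 0, "ty": 0, "tz": 0, "spin": -0.18}]}}

```text
t: 2.7
tcp_pos: [500.0, -212.5, 231.1]
ee_rot: [[-0.806, 0.592, -0.0], [0.592, 0.806, 0.0], [0.0, 0.0, -1.0]]
force: [0.8, -0.6, -0.3]
width: 43.3
grip_force: 0.0
```

```bash
python3 - <<'E'
from h import *
s=robot.read_state();print(s['t'],s['qpos'],s['tcp_pos'],s['ee_rot'],s['width'])
p,d,i=snap('wrist'); save('w2',p); np.savez('/tmp/w2.npz',p=p,d=d,W=i['camera_from_world'])
E
```

```text
2.7 [-3.03146168e+01  1.59296188e+01  9.35419983e+01  4.01836217e-03
  7.05546483e+01 -8.39980464e+01] [ 500.04695122 -212.5333479   231.11445279] [[-8.05743112e-01  5.92265064e-01 -3.62355611e-04]
 [ 5.92264994e-01  8.05743193e-01  2.88475599e-04]
 [ 4.62819586e-04  1.78266834e-05 -9.99999893e-01]] 43.267667374050525
```

View pics/w2.png

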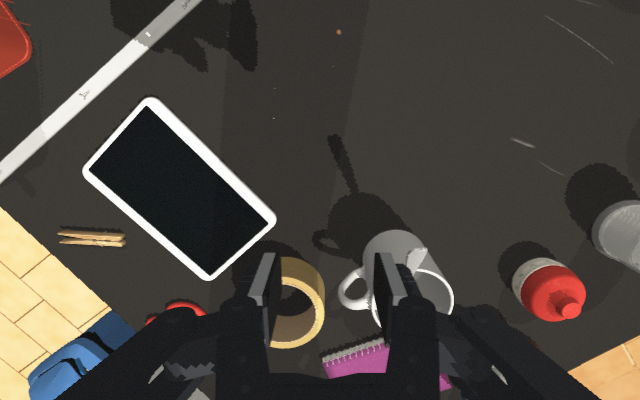

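{"method": "move_arm", "body": {"plan": [{"tx": -3.9, "ty": 3.9, "tz": 0, "spin": 0}, {"tx": -3.9, "ty": 3.9, "tz": 0, "spin": 0}, {"tx": 0, "ty": 0, "tz": 0, "spin": -0.1}, {"tx": 0, "ty": 0, "tz": 0, "spin": 0}]}}

```text
t: 3.25
tcp_pos: [609.4, -196.3, 230.7]
ee_rot: [[-0.857, 0.516, -0.001], [0.516, 0.857, 0.0], [0.001, -0.0, -1.0]]
force: [-0.5, -0.3, -0.4]
width: 42.3
grip_force: 0.0
```

```bash
python3 - <<'E'
from h import *
s=robot.read_state();print(s['t'],s['qpos'],s['tcp_pos'],s['ee_rot'],s['width'])
p,d,i=snap('wrist'); save('w3',p); np.savez('/tmp/w3.npz',p=p,d=d,W=i['camera_from_world'])
P=pts(d,i);x,y,z=P[...,0],P[...,1],P[...,2]
m=(z>103)&(z<170)&(np.hypot(x-580,y+180)<45); q=P[m]; print(m.sum())
c=q.mean(0); U,S,V=np.linalg.svd(q-c); print('c',c,'V',V.round(3),S, q.min(0),q.max(0))
for a,b in((103,115),(115,125),(125,135),(135,145),(145,160)):
    k=q[(q[:,2]>=a)&(q[:,2]<b)]; 
    if len(k): print(a,len(k),k.mean(0).round(1),k.std(0).round(1))
E
```

```text
3.25 [-2.40285748e+01  2.39269916e+01  8.12392656e+01 -2.85920909e-03
  7.49021770e+01 -8.29719726e+01] [ 609.43111471 -196.28294325  230.653221  ] [[-8.56664145e-01  5.15873347e-01 -1.11051658e-03]
 [ 5.15873194e-01  8.56664842e-01  4.42346210e-04]
 [ 1.17953513e-03 -1.93943600e-04 -9.99999286e-01]] 42.30245951936514
829
c [ 580.03258587 -184.5579956   128.00044236] V [[ 0.633 -0.325 -0.703]
 [-0.453 -0.891  0.004]
 [ 0.628 -0.316  0.711]] [476.47695427 112.77884835  14.61362015] [ 562.57434214 -199.93321843  103.04285026] [ 604.04952277 -171.50006434  146.13877248]
103 152 [ 596.5 -192.9  109.7] [3.4 3.3 3.6]
115 165 [ 586.8 -188.1  120.5] [3.  3.7 2.7]
125 223 [ 578.2 -183.6  130.1] [3.3 4.1 2.9]
135 286 [ 569.  -178.9  140.2] [3.3 3.9 2.9]
145 3 [ 565.7 -176.6  145.7] [0.6 1.6 0.3]
```

View pics/w3.png

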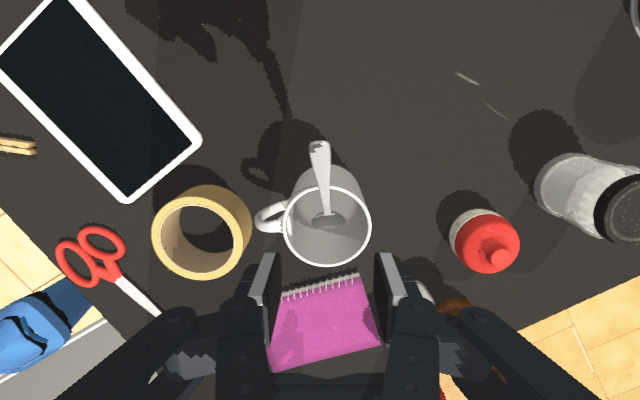

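{"method": "move_arm", "body": {"plan": [{"tx": 0, "ty": 0, "tz": 0, "spin": -0.07}, {"tx": 3.5, "ty": -0.3, "tz": 2, "spin": 0}, {"tx": 0, "ty": 0, "tz": 4.8, "spin": 0}, {"tx": 0, "ty": 0, "tz": 4, "spin": 0}, {"tx": 0, "ty": 0, "tz": 0, "spin": 0}]}}

```text
t: 3.92
tcp_pos: [573.4, -182.4, 120.8]
ee_rot: [[-0.89, 0.455, -0.006], [0.455, 0.89, 0.003], [0.007, -0.0, -1.0]]
force: [-0.5, 0.6, 0.5]
width: 42.8
grip_force: 0.0
```

{"method": "move_arm", "body": {"plan": [{"tx": 0, "ty": 0, "tz": 0, "spin": 0}, {"tx": 0, "ty": 0, "tz": 0, "spin": 0}, {"tx": 0, "ty": 0, "tz": 0, "spin": 0}, {"tx": 0, "ty": 0, "tz": 0, "spin": 0}, {"tx": 0, "ty": 0, "tz": 0, "spin": 0}], "fingers": -1}}

```text
t: 4.55
tcp_pos: [577.3, -183.6, 125.0]
ee_rot: [[-0.892, 0.453, 0.002], [0.453, 0.892, -0.001], [-0.002, 0.0, -1.0]]
force: [-2.4, 1.9, 5.7]
width: 12.0
grip_force: 58.7
```

{"method": "move_arm", "body": {"plan": [{"tx": 0.1, "ty": 0, "tz": -1, "spin": 0}, {"tx": 0.2, "ty": 0, "tz": -2, "spin": 0}, {"tx": 0.2, "ty": 0, "tz": -3, "spin": 0}, {"tx": 0, "ty": 0, "tz": -3, "spin": 0}, {"tx": 0, "ty": 0, "tz": -3, "spin": 0}]}}

```text
t: 5.18
tcp_pos: [572.4, -181.2, 245.1]
ee_rot: [[-0.892, 0.453, 0.001], [0.453, 0.892, -0.0], [-0.001, 0.0, -1.0]]
force: [0.4, 0.1, -0.5]
width: 12.1
grip_force: 58.7
```

{"method": "move_arm", "body": {"plan": [{"tx": 0, "ty": 0, "tz": -3, "spin": 0}, {"tx": 0, "ty": 0, "tz": -1.5, "spin": 0}, {"tx": 0, "ty": 0, "tz": 0, "spin": 0}]}}

```text
t: 5.55
tcp_pos: [572.9, -181.4, 289.5]
ee_rot: [[-0.892, 0.453, 0.002], [0.453, 0.892, -0.001], [-0.003, 0.0, -1.0]]
force: [0.0, 1.0, -0.9]
width: 12.2
grip_force: 58.7
```

```bash
python3 - <<'E'
from h import *
s=robot.read_state();print(s['t'],s['qpos'],s['tcp_pos'],s['width'],s['force'],s['grip_force'])
a,d,i=snap('wrist'); b,d2,i2=snap('scene')
P=pts(d2,i2); T=s['tcp_pos']
m=(P[...,2]>80)&(P[...,0]>550)&(P[...,1]<-120)&(P[...,0]<720)&(P[...,1]>-330)&(P[...,2]<260)
vv,uu=np.where(m);q=P[m];print(m.sum(), q[np.argsort(q[:,2])][::40].round().tolist())
save('v4',np.hstack([cv2.resize(a,(400,250)),cv2.resize(b[180:380,320:640],(400,250))]))
E
```

```text
5.55 [-2.41586688e+01  1.79614399e+01  8.20143195e+01  4.45079264e-03
  7.98796752e+01 -8.72430440e+01] [ 572.91971312 -181.43865805  289.50193689] 12.21769922289727 [ 0.03295397  1.03404673 -0.88269998] 58.65523983724415
759 [[612.0, -242.0, 80.0], [608.0, -238.0, 82.0], [600.0, -209.0, 84.0], [611.0, -267.0, 85.0], [659.0, -184.0, 86.0], [617.0, -261.0, 87.0], [612.0, -265.0, 89.0], [656.0, -245.0, 90.0], [668.0, -233.0, 92.0], [663.0, -240.0, 94.0], [641.0, -179.0, 95.0], [675.0, -206.0, 96.0], [614.0, -187.0, 97.0], [621.0, -247.0, 98.0], [663.0, -229.0, 172.0], [665.0, -214.0, 178.0], [640.0, -230.0, 189.0], [648.0, -202.0, 205.0], [625.0, -205.0, 233.0]]
```

View pics/v4.png

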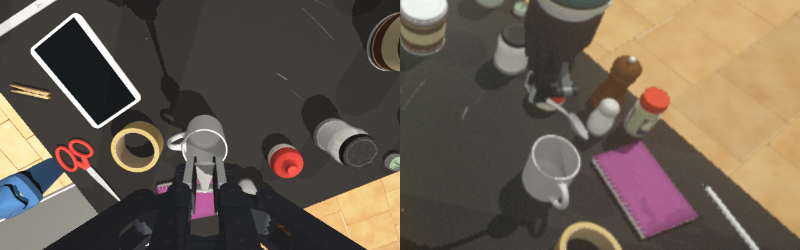

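{"method": "move_arm", "body": {"plan": [{"tx": 2.7, "ty": 2.3, "tz": 0, "spin": 0}, {"tx": 2.7, "ty": 2.3, "tz": 0, "spin": 0}, {"tx": 2.7, "ty": 2.3, "tz": 0, "spin": 0}, {"tx": 2.7, "ty": 2.4, "tz": 0, "spin": 0}, {"tx": 2.7, "ty": 2.4, "tz": 0, "spin": 0}]}}

```text
t: 6.28
tcp_pos: [503.5, -14.6, 286.7]
ee_rot: [[-0.892, 0.453, -0.003], [0.453, 0.892, 0.001], [0.003, -0.001, -1.0]]
force: [-0.1, 0.4, -0.5]
width: 12.0
grip_force: 58.7
```

{"method": "move_arm", "body": {"plan": [{"tx": 0, "ty": 0, "tz": 3, "spin": 0}, {"tx": 0, "ty": 0, "tz": 4, "spin": 0}, {"tx": 0, "ty": 0, "tz": 4, "spin": 0}, {"tx": 0, "ty": 0, "tz": 0, "spin": 0}]}}

```text
t: 6.78
tcp_pos: [501.2, -15.1, 174.7]
ee_rot: [[-0.892, 0.453, -0.009], [0.453, 0.892, 0.002], [0.009, -0.003, -1.0]]
force: [0.4, 0.0, -0.3]
width: 11.9
grip_force: 58.7
```

```bash
python3 - <<'E'
from h import *
s=robot.read_state();print(s['t'],s['tcp_pos'],s['width'],s['force'])
b,d2,i2=snap('scene')
P=pts(d2,i2); T=s['tcp_pos']
m=(P[...,2]>6)&(P[...,0]>T[0])&(P[...,0]<T[0]+140)&(abs(P[...,1]-T[1]+30)<60)&(P[...,2]<T[2]+5)
q=P[m];print(m.sum(), q[np.argsort(q[:,2])][::max(1,len(q)//15)].round().tolist())
E
```

```text
6.775 [501.15358492 -15.07362658 174.70426677] 11.882877182338351 [ 0.35436093  0.0240764  -0.33872349]
236 [[594.0, -62.0, 55.0], [587.0, -58.0, 60.0], [584.0, -67.0, 62.0], [589.0, -48.0, 65.0], [584.0, -43.0, 67.0], [588.0, -41.0, 70.0], [575.0, -46.0, 74.0], [585.0, -39.0, 78.0], [565.0, -65.0, 84.0], [561.0, -62.0, 92.0], [560.0, -47.0, 105.0], [549.0, -42.0, 124.0], [541.0, -33.0, 135.0], [531.0, -32.0, 145.0], [523.0, -23.0, 155.0], [516.0, -22.0, 163.0]]
```

{"method": "move_arm", "body": {"plan": [{"tx": 0, "ty": 0, "tz": 2.5, "spin": 0}, {"tx": 0, "ty": 0, "tz": 2.0, "spin": 0}, {"tx": 1.6, "ty": 0, "tz": 1.4, "spin": 0}, {"tx": 1.5, "ty": 0, "tz": 1.4, "spin": 0}, {"tx": 1.1, "ty": 0, "tz": 1.5, "spin": 0}]}}

```text
t: 7.45
tcp_pos: [468.0, 3.5, 91.9]
ee_rot: [[-0.892, 0.453, 0.002], [0.453, 0.892, -0.0], [-0.002, 0.001, -1.0]]
force: [1.9, 0.3, 2.5]
width: 11.8
grip_force: 58.5
```

{"method": "move_arm", "body": {"plan": [{"tx": 1.0, "ty": 0, "tz": 1.5, "spin": 0}, {"tx": 0.6, "ty": 0, "tz": 1.5, "spin": 0}, {"tx": 0.6, "ty": 0, "tz": 1.5, "spin": 0}, {"tx": 0.3, "ty": 0, "tz": 1.2, "spin": 0}, {"tx": 0, "ty": 0, "tz": 0, "spin": 0}]}}

```text
t: 8.07
tcp_pos: [445.8, 14.6, 33.5]
ee_rot: [[-0.892, 0.452, 0.001], [0.452, 0.892, 0.0], [-0.001, 0.0, -1.0]]
force: [-0.4, 0.9, 1.9]
width: 11.6
grip_force: 58.5
```

```bash
python3 - <<'E'
from h import *
s=robot.read_state();print(s['t'],s['tcp_pos'],s['width'],s['force'])
b,d2,i2=snap('scene')
P=pts(d2,i2); T=s['tcp_pos']
m=(P[...,2]>6)&(P[...,0]>T[0])&(P[...,0]<T[0]+190)&(abs(P[...,1]-T[1]+40)<70)&(P[...,2]<T[2]+15)
q=P[m];print(m.sum(), q[np.argsort(q[:,0])][::max(1,len(q)//15)].round().tolist())
E
```

```text
8.075 [445.83925781  14.60068885  33.52614723] 11.556790968161184 [-0.38438154  0.88631048  1.87388565]
317 [[456.0, 3.0, 41.0], [465.0, 1.0, 41.0], [476.0, -5.0, 39.0], [486.0, -5.0, 39.0], [498.0, -13.0, 34.0], [512.0, -17.0, 32.0], [532.0, -27.0, 24.0], [545.0, -38.0, 24.0], [554.0, -47.0, 15.0], [559.0, -48.0, 11.0], [564.0, -42.0, 7.0], [568.0, -45.0, 8.0], [573.0, -53.0, 6.0], [578.0, -42.0, 8.0], [585.0, -46.0, 8.0], [592.0, -60.0, 7.0]]
```

{"method": "move_arm", "body": {"plan": [{"tx": 0.2, "ty": 0, "tz": 1.5, "spin": 0}, {"tx": 0, "ty": 0, "tz": 1.0, "spin": 0}, {"tx": 0, "ty": 0, "tz": 0.4, "spin": 0}, {"tx": 0, "ty": 0, "tz": 0, "spin": 0}, {"tx": 0, "ty": 0, "tz": 0, "spin": 0}]}}

```text
t: 8.75
tcp_pos: [443.5, 15.5, 4.5]
ee_rot: [[-0.892, 0.453, 0.0], [0.453, 0.892, 0.0], [-0.0, 0.0, -1.0]]
force: [0.0, -0.4, -1.1]
width: 1.1
grip_force: 50.0
```

{"method": "move_arm", "body": {"plan": [{"tx": 0, "ty": 0, "tz": 0, "spin": 0}, {"tx": 0, "ty": 0, "tz": 0, "spin": 0}, {"tx": 0, "ty": 0, "tz": 0, "spin": 0}, {"tx": 0, "ty": 0, "tz": 0, "spin": 0}], "fingers": 0.3}}

```text
t: 9.25
tcp_pos: [443.4, 15.5, 4.4]
ee_rot: [[-0.892, 0.453, 0.0], [0.453, 0.892, 0.0], [-0.0, 0.0, -1.0]]
force: [0.4, 0.0, 0.5]
width: 55.3
grip_force: 0.0
```

{"method": "move_arm", "body": {"plan": [{"tx": 0, "ty": 0, "tz": -2, "spin": 0}, {"tx": 0, "ty": 0, "tz": -6, "spin": 0}, {"tx": 0, "ty": 0, "tz": -6, "spin": 0}, {"tx": -6, "ty": 0, "tz": 0, "spin": 0}, {"tx": -6, "ty": 0, "tz": 0, "spin": 0}]}}

```text
t: 9.88
tcp_pos: [552.1, -39.3, 146.6]
ee_rot: [[-0.892, 0.452, 0.004], [0.452, 0.892, -0.001], [-0.004, 0.001, -1.0]]
force: [1.0, 0.5, 0.7]
width: 55.2
grip_force: 0.0
```

{"method": "move_arm", "body": {"plan": [{"tx": -6, "ty": 0, "tz": -3, "spin": 0}, {"tx": 0, "ty": 0, "tz": 0, "spin": 0}]}}

```text
t: 10.12
tcp_pos: [606.1, -66.8, 174.7]
ee_rot: [[-0.891, 0.454, 0.008], [0.454, 0.891, -0.002], [-0.008, 0.002, -1.0]]
force: [-0.0, 0.8, 0.3]
width: 55.5
grip_force: 0.0
```

```bash
python3 - <<'E'
from h import *
s=robot.read_state();print(s['t'],s['qpos'],s['tcp_pos'],s['width'],s['force'])
p,d,i=snap('wrist'); save('w5',p); np.savez('/tmp/w5.npz',p=p,d=d,W=i['camera_from_world'])
P=pts(d,i);x,y,z=P[...,0],P[...,1],P[...,2]
m=(z<25)&(z>2.5)&(x>400)&(x<640)&(y>-110)&(y<60); 
n,l,st,_=cv2.connectedComponentsWithStats(m.astype(np.uint8))
k=1+np.argmax(st[1:,4]); q=P[l==k]; print(st[k]); c=q[:,:2].mean(0);U,S,V=np.linalg.svd(q[:,:2]-c); t=(q[:,:2]-c)@V[0]; w=(q[:,:2]-c)@V[1]
print(c,V[0],t.min(),t.max())
for a in np.linspace(t.min(),t.max(),13)[:-1]:
    k=(t>=a)&(t<a+15); print(round(a),w[k].min().round(1),w[k].max().round(1),q[k,2].mean().round(1))
E
```

```text
10.125 [-1.27677736e+01  2.41923468e+01  8.94361559e+01 -1.42239574e-02
  6.58813683e+01 -7.57515878e+01] [606.12259877 -66.78896858 174.66118477] 55.49960993441249 [-0.02709564  0.8384937   0.30627742]
[313   0  15 112 330]
[509.66429302 -20.31581044] [ 0.8584358  -0.51292102] -39.51819351416467 44.17874149934698
-40 -2.2 0.3 16.7
-33 -1.7 0.8 16.9
-26 -1.3 1.2 17.2
-19 -0.8 1.7 17.4
-12 -0.4 2.2 17.7
-5 0.1 2.5 18.1
2 -0.3 2.5 18.4
9 -0.8 2.2 18.8
16 -1.2 1.7 19.3
23 -2.2 1.2 20.2
30 -6.8 0.7 21.3
37 -6.8 -0.4 22.9
```

View pics/w5.png

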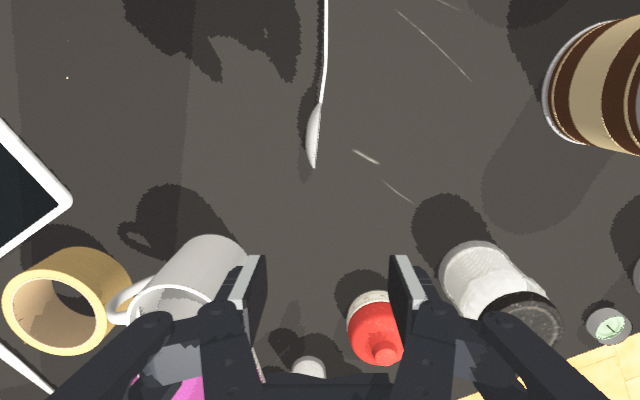

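```bash
python3 - <<'E'
from h import *
p,d,i=snap('wrist'); P=pts(d,i)
for v in range(5,175,10):
    g=p[v,295:340].min(1).astype(int); u=np.where(g>120)[0]+295
    if len(u): q=P[v,u]; print(v,u.min(),u.max(),'L',q[0].round(0),'R',q[-1].round(0),'zmax',q[:,2].max().round(0))
E
```

```text
5 325 328 L [470.  -0.  -0.] R [474.   0.  16.] zmax 18.0
15 325 328 L [477.  -4.   0.] R [481.  -3.  16.] zmax 17.0
25 325 328 L [483.  -7.  -0.] R [487.  -6.  16.] zmax 17.0
35 325 328 L [490. -11.  -1.] R [493. -10.  17.] zmax 17.0
45 325 328 L [497. -14.  -0.] R [500. -13.  17.] zmax 18.0
55 325 328 L [504. -18.  -0.] R [506. -16.  15.] zmax 17.0
65 325 328 L [512. -22.  18.] R [513. -20.  16.] zmax 19.0
75 324 327 L [518. -26.  -0.] R [520. -24.  20.] zmax 20.0
85 323 326 L [525. -30.   1.] R [526. -28.  17.] zmax 19.0
95 321 324 L [531. -36.   0.] R [532. -33.  19.] zmax 22.0
105 320 323 L [538. -40.  -1.] R [539. -37.  20.] zmax 20.0
115 315 321 L [543. -47.  22.] R [545. -42.  29.] zmax 29.0
125 310 320 L [548. -54.  23.] R [551. -46.  33.] zmax 35.0
135 308 319 L [555. -60.  25.] R [558. -50.  37.] zmax 37.0
145 307 318 L [562. -64.  27.] R [565. -55.  37.] zmax 38.0
155 307 317 L [569. -68.  27.] R [571. -59.  37.] zmax 38.0
165 309 316 L [582. -75.   0.] R [579. -64.  35.] zmax 36.0
```

{"method": "move_arm", "body": {"plan": [{"tx": 4.3, "ty": 2.9, "tz": 0, "spin": 0}, {"tx": 0, "ty": 0, "tz": 2, "spin": 0}, {"tx": 0, "ty": 0, "tz": 4.4, "spin": 0}, {"tx": 0, "ty": 0, "tz": 4.4, "spin": 0}, {"tx": 0, "ty": 0, "tz": 4.4, "spin": 0}], "fingers": -1}}

```text
t: 10.85
tcp_pos: [572.4, -17.8, 18.7]
ee_rot: [[-0.892, 0.452, -0.002], [0.452, 0.892, 0.001], [0.002, -0.001, -1.0]]
force: [0.2, 0.0, -0.3]
width: 0.1
grip_force: 0.0
```

{"method": "move_arm", "body": {"plan": [{"tx": 0, "ty": 0, "tz": 0, "spin": 0}, {"tx": 0, "ty": -1.5, "tz": 0, "spin": 0}, {"tx": 0, "ty": -0.8, "tz": 0, "spin": 0}, {"tx": 0, "ty": -0.8, "tz": 0, "spin": 0}, {"tx": 0, "ty": -0.8, "tz": 0, "spin": 0}]}}

```text
t: 11.48
tcp_pos: [557.6, -54.4, 21.2]
ee_rot: [[-0.891, 0.453, 0.002], [0.453, 0.891, -0.0], [-0.001, 0.0, -1.0]]
force: [-0.3, 0.2, 0.5]
width: 0.1
grip_force: 0.0
```

{"method": "move_arm", "body": {"plan": [{"tx": 0, "ty": -0.8, "tz": 0, "spin": 0}, {"tx": 0, "ty": 0, "tz": 0, "spin": 0}, {"tx": 0, "ty": 0, "tz": -3, "spin": 0}, {"tx": -4, "ty": 0, "tz": -4, "spin": 0}, {"tx": -4, "ty": 0, "tz": -4, "spin": 0}]}}

```text
t: 12.1
tcp_pos: [625.4, -96.8, 131.3]
ee_rot: [[-0.892, 0.452, -0.001], [0.452, 0.892, 0.0], [0.001, 0.0, -1.0]]
force: [0.2, -0.5, -1.6]
width: 0.1
grip_force: 0.0
```

```bash
cat > sp.py <<'E'
from h import *
def spoon(name):
    s=robot.read_state();print(s['t'],s['qpos'][[0,5]],s['tcp_pos'],s['force'])
    p,d,i=snap('wrist'); save(name,p); P=pts(d,i)
    n=0
    g=(p.min(2)>115)&(p.max(2).astype(int)-p.min(2)<45)
    m=g&(P[...,0]>380)&(P[...,0]<640)&(abs(P[...,1]+30)<110)&(P[...,2]<45)
    k,l,st,_=cv2.connectedComponentsWithStats(m.astype(np.uint8)); k=1+np.argmax(st[1:,4]); m=l==k; print(st[k])
    v,u=np.where(m); q=np.array([ray(a,b,i,4)[:2] for a,b in zip(u,v)])
    c=q.mean(0);V=np.linalg.svd(q-c)[2]; ax=V[0]*np.sign(V[0][0]); w=np.array([-ax[1],ax[0]]); t=(q-c)@ax
    print('c',c,'axis',ax,'ends',c+ax*t.min(),c+ax*t.max(),'len',np.ptp(t))
    for a in np.arange(t.min(),t.max(),12):
        k=(t>=a)&(t<a+12); e=(q[k]-c)@w; print((c+ax*(a+6)+w*(e.max()+e.min())/2).round(),np.ptp(e).round(),P[m][k,2].mean().round(1))
E
python3 -c "
from sp import *; spoon('w6')"
```

```text
12.1 [-15.05543118 -78.17838015] [625.43885217 -96.77696354 131.28588848] [ 0.17702271 -0.54243077 -1.56689833]
[ 274    0   52  136 3851]
c [540.48901916 -76.15821424] axis [ 0.80011919 -0.59984105] ends [494.37633659 -41.58801511] [570.62197995 -98.74858194] len 95.2928566684791
[499. -45.] 8.0 11.0
[509. -53.] 8.0 10.9
[518. -60.] 8.0 10.5
[528. -67.] 29.0 7.8
[538. -74.] 37.0 5.0
[547. -81.] 38.0 4.0
[557. -88.] 37.0 4.9
[566. -96.] 30.0 7.2
```

View pics/w6.png

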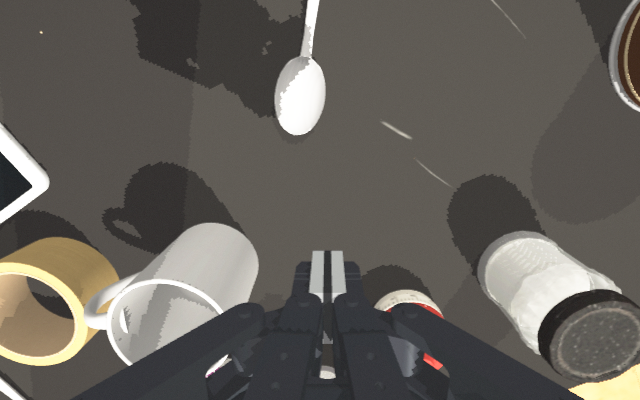

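{"method": "move_arm", "body": {"plan": [{"tx": 0, "ty": 0, "tz": 0, "spin": 0.175}, {"tx": 3.5, "ty": -1.7, "tz": 0, "spin": 0}, {"tx": 3.5, "ty": -1.7, "tz": 2, "spin": 0}, {"tx": 0, "ty": 0, "tz": 3, "spin": 0}, {"tx": 0, "ty": 0, "tz": 3, "spin": 0}], "fingers": 0.4}}

```text
t: 12.78
tcp_pos: [548.4, -81.7, 49.7]
ee_rot: [[-0.799, 0.601, 0.001], [0.601, 0.799, 0.0], [-0.001, 0.0, -1.0]]
force: [0.4, -0.7, 0.2]
width: 59.4
grip_force: 0.0
```

{"method": "move_arm", "body": {"plan": [{"tx": 0, "ty": 0, "tz": 0, "spin": 0}, {"tx": 0, "ty": 0, "tz": 0, "spin": 0}]}}

```text
t: 13.02
tcp_pos: [549.2, -82.0, 50.8]
ee_rot: [[-0.799, 0.601, 0.001], [0.601, 0.799, -0.0], [-0.0, 0.0, -1.0]]
force: [0.1, 0.9, -0.1]
width: 59.7
grip_force: 0.0
```

```bash
python3 -c "
from sp import *; spoon('w7')
s=robot.read_state();print(s['ee_rot'],s['width'])"
```

```text
13.025 [-15.62579095 -68.69639335] [549.22101556 -82.01540336  50.83589711] [ 0.12098381  0.8534952  -0.1126703 ]
[ 296    0   67  277 8134]
c [520.05050401 -60.36788787] axis [ 0.80093575 -0.5987503 ] ends [450.76259683  -8.57078087] [ 573.23122182 -100.12384879] len 152.9069270934959
[456. -12.] 14.0 6.1
[465. -19.] 12.0 7.2
[475. -27.] 10.0 8.2
[484. -34.] 9.0 9.3
[494. -41.] 9.0 10.6
[504. -48.] 8.0 11.2
[513. -55.] 7.0 10.7
[523. -62.] 13.0 10.4
[533. -70.] 33.0 6.4
[542. -77.] 39.0 4.1
[552. -84.] 40.0 4.3
[561. -91.] 37.0 5.8
[571. -98.] 27.0 7.9
[[-7.99276290e-01  6.00961490e-01  1.64295511e-03]
 [ 6.00961826e-01  7.99277656e-01 -3.36114583e-04]
 [-1.51516923e-03  7.18704884e-04 -9.99998594e-01]] 59.712917845094395
```

{"method": "move_arm", "body": {"plan": [{"tx": 0, "ty": 0, "tz": 2.5, "spin": 0}, {"tx": 0, "ty": 0, "tz": 1.8, "spin": 0}, {"tx": 0, "ty": 0, "tz": 0.6, "spin": 0}, {"tx": 0, "ty": 0, "tz": 0, "spin": 0}]}}

```text
t: 13.58
tcp_pos: [549.2, -82.1, 1.8]
ee_rot: [[-0.799, 0.601, 0.001], [0.601, 0.799, -0.0], [-0.001, 0.0, -1.0]]
force: [0.5, -0.0, -0.2]
width: 59.7
grip_force: 0.0
```

{"method": "move_arm", "body": {"plan": [{"tx": 0, "ty": 0, "tz": 0, "spin": 0}, {"tx": 0, "ty": 0, "tz": 0, "spin": 0}, {"tx": 0, "ty": 0, "tz": 0, "spin": 0}, {"tx": 0, "ty": 0, "tz": 0, "spin": 0}], "fingers": -1}}

```text
t: 14.08
tcp_pos: [549.6, -82.2, 2.5]
ee_rot: [[-0.799, 0.601, 0.002], [0.601, 0.799, -0.0], [-0.002, 0.001, -1.0]]
force: [-0.5, 0.0, 5.2]
width: 34.7
grip_force: 59.3
```

{"method": "move_arm", "body": {"plan": [{"tx": 0, "ty": 0, "tz": -1, "spin": 0}, {"tx": 0, "ty": 0, "tz": -3, "spin": 0}, {"tx": 0, "ty": 0, "tz": -4, "spin": 0}, {"tx": 0, "ty": 0, "tz": -4, "spin": 0}, {"tx": 0, "ty": 0, "tz": -3, "spin": 0}]}}

```text
t: 14.7
tcp_pos: [549.2, -82.1, 153.9]
ee_rot: [[-0.799, 0.601, 0.002], [0.601, 0.799, -0.001], [-0.002, 0.001, -1.0]]
force: [0.3, 0.4, -1.1]
width: 35.0
grip_force: 60.0
```

{"method": "move_arm", "body": {"plan": [{"tx": 0, "ty": 0, "tz": 0, "spin": 0.12}, {"tx": 0, "ty": 0, "tz": 0, "spin": 0.18}, {"tx": 0, "ty": 0, "tz": 0, "spin": 0.18}, {"tx": 0, "ty": 0, "tz": 0, "spin": 0.18}, {"tx": 0, "ty": 0, "tz": 0, "spin": 0.18}]}}

```text
t: 15.32
tcp_pos: [548.6, -82.0, 152.0]
ee_rot: [[-0.08, 0.997, 0.0], [0.997, 0.08, -0.0], [-0.0, 0.0, -1.0]]
force: [-0.3, 0.4, -1.2]
width: 34.4
grip_force: 60.0
```

{"method": "move_arm", "body": {"plan": [{"tx": 0, "ty": 0, "tz": 0, "spin": 0.18}, {"tx": 0, "ty": 0, "tz": 0, "spin": 0.18}, {"tx": 0, "ty": 0, "tz": 0, "spin": 0.18}, {"tx": 0, "ty": 0, "tz": 0, "spin": 0.18}, {"tx": 0, "ty": 0, "tz": 0, "spin": 0.18}]}}

```text
t: 15.95
tcp_pos: [548.6, -82.0, 152.0]
ee_rot: [[0.731, 0.682, 0.0], [0.682, -0.731, -0.0], [0.0, 0.0, -1.0]]
force: [-0.5, -0.7, -0.3]
width: 34.2
grip_force: 60.0
```

{"method": "move_arm", "body": {"plan": [{"tx": 0, "ty": 0, "tz": 0, "spin": 0.06}, {"tx": 0, "ty": 0, "tz": 0, "spin": 0}, {"tx": 0, "ty": 0, "tz": 0, "spin": 0}]}}

```text
t: 16.32
tcp_pos: [548.7, -82.0, 151.7]
ee_rot: [[0.766, 0.643, 0.0], [0.643, -0.766, -0.0], [0.0, 0.0, -1.0]]
force: [0.6, 0.2, -0.8]
width: 34.7
grip_force: 60.0
```

```bash
python3 - <<'E'
from h import *
s=robot.read_state();print(s['t'],s['qpos'][[0,5]],s['tcp_pos'],s['ee_rot'][:,0],s['width'],s['force'])
p,d,i=snap('wrist'); save('w8',p); P=pts(d,i)
T=s['tcp_pos'];ax=s['ee_rot'][:2,0]; Q=P[...,:2]-T[:2]; t=Q@ax; w=Q@s['ee_rot'][:2,1]
m=(t>0)&(t<170)&(abs(w)<25)&(P[...,2]>T[2]-60)&(P[...,2]<T[2]+60)
for a in range(0,170,10):
    k=m&(t>=a)&(t<a+10)
    if k.sum()>5: print(a,k.sum(),w[k].min().round(1),w[k].max().round(1),np.median(P[k][:,2]).round(1),P[k][:,2].std().round(1))
# tin
x,y,z=P[...,0],P[...,1],P[...,2]
for lo,hi in((113,123),(106,112.9)):
    k=(np.hypot(x-641,y-183)<62)&(z>lo)&(z<hi)
    if k.sum()>20: print(lo,k.sum(),cv2.minEnclosingCircle(P[k][:,:2].astype(np.float32)),np.median(z[k]))
E
```

```text
16.325 [-15.63997665  34.36053571] [548.67701572 -82.02656403 151.68018015] [7.66078429e-01 6.42747047e-01 2.74210410e-04] 34.65609484265271 [ 0.64954759  0.16088281 -0.81610289]
0 3678 -25.0 25.0 166.7 15.5
10 3176 -25.0 25.0 192.1 23.4
20 694 -14.3 11.8 158.2 1.6
30 407 -4.8 2.3 160.1 0.7
40 402 -4.7 2.2 160.6 0.6
50 464 -4.6 2.5 160.8 0.6
60 539 -5.0 2.8 160.2 0.7
70 600 -5.3 3.1 159.3 0.7
80 677 -5.6 3.4 158.4 0.8
90 785 -6.2 4.0 157.5 0.7
100 827 -6.9 4.7 156.5 0.8
```

View pics/w8.png

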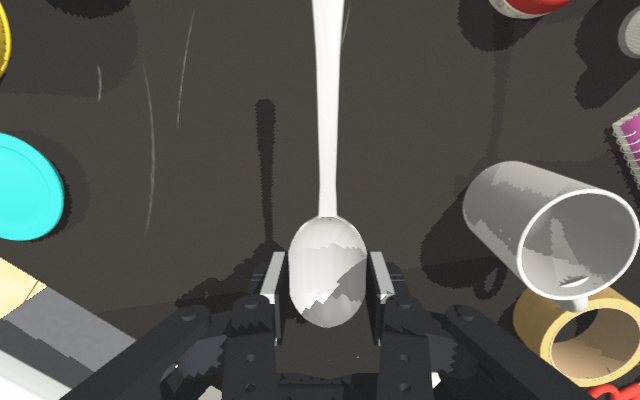

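{"method": "move_arm", "body": {"plan": [{"tx": 3.0, "ty": -1.3, "tz": -2.5, "spin": 0}, {"tx": 3.75, "ty": -1.6, "tz": -2.5, "spin": 0}, {"tx": 3.75, "ty": -1.6, "tz": -2.5, "spin": 0}, {"tx": 3.75, "ty": -1.6, "tz": -2.5, "spin": 0}, {"tx": 0.7, "ty": -0.3, "tz": 0, "spin": 0}]}}

```text
t: 17.0
tcp_pos: [624.6, 65.2, 253.6]
ee_rot: [[0.765, 0.644, 0.005], [0.644, -0.765, 0.001], [0.004, 0.003, -1.0]]
force: [-0.1, -0.2, -0.8]
width: 34.6
grip_force: 60.1
```

{"method": "move_arm", "body": {"plan": [{"tx": 0, "ty": 0, "tz": 0, "spin": 0}, {"tx": 0, "ty": 0, "tz": 0, "spin": 0}, {"tx": 0, "ty": 0, "tz": 0, "spin": 0}]}}

```text
t: 17.38
tcp_pos: [621.4, 61.9, 250.4]
ee_rot: [[0.768, 0.641, -0.002], [0.641, -0.768, -0.0], [-0.002, -0.001, -1.0]]
force: [0.7, 0.6, -1.2]
width: 34.5
grip_force: 60.1
```

```bash
python3 - <<'E'
from h import *
s=robot.read_state();print(s['t'],s['tcp_pos'],s['ee_rot'][:,0],s['width'],s['force'])
p,d,i=snap('wrist'); save('w9',p); P=pts(d,i); np.savez('/tmp/w9.npz',p=p,d=d,W=i['camera_from_world'])
x,y,z=P[...,0],P[...,1],P[...,2]
print([np.round(c,1) for c in proj([641,183,116.5],i)])
k=(np.hypot(x-641,y-183)<65)&(z>104)&(z<124)
print(k.sum(),np.histogram(z[k],bins=np.arange(104,125)))
def circ(q):
    A=np.c_[2*q,np.ones(len(q))]; a=np.linalg.lstsq(A,(q**2).sum(1),rcond=None)[0]; return a[:2],np.sqrt(a[2]+a[:2]@a[:2])
m=k&(z>113.5); m=cv2.morphologyEx(m.astype(np.uint8),cv2.MORPH_OPEN,np.ones((3,3)))
c=max(cv2.findContours(m,cv2.RETR_EXTERNAL,cv2.CHAIN_APPROX_NONE)[0],key=len)[:,0]
zt=np.median(z[m>0]); q=np.array([ray(u,v,i,zt)[:2] for u,v in c]); print('lid top z',zt,circ(q),cv2.minEnclosingCircle(q.astype(np.float32)))
m=k&(z>105);c=max(cv2.findContours(m.astype(np.uint8),cv2.RETR_EXTERNAL,cv2.CHAIN_APPROX_NONE)[0],key=len)[:,0]
q=np.array([ray(u,v,i,110)[:2] for u,v in c]); print('rim',circ(q),cv2.minEnclosingCircle(q.astype(np.float32)))
E
```

```text
17.375 [621.38923079  61.91055065 250.4145313 ] [ 0.76766919  0.64084447 -0.00154232] 34.47100941559464 [ 0.67299304  0.60584798 -1.18253729]
[np.float64(223.0), np.float64(69.9)]
14795 (array([   6,   11,   15,   69,  322,  632,  343,   33,   25,  469, 2579,
       5373, 4088,  787,   42,    1,    0,    0,    0,    0]), array([104, 105, 106, 107, 108, 109, 110, 111, 112, 113, 114, 115, 116,
       117, 118, 119, 120, 121, 122, 123, 124]))
lid top z 115.70285371408966 (array([640.30901395, 184.30059156]), np.float64(47.456936301026865)) ((640.37939453125, 184.34242248535156), 47.93936538696289)
rim (array([640.17561517, 183.62229644]), np.float64(51.05245939671748)) ((640.6617431640625, 183.8939208984375), 51.809818267822266)
```

View pics/w9.png

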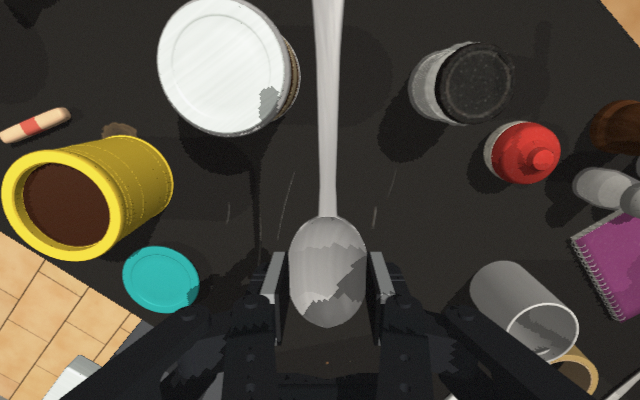

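```bash
python3 - <<'E'
from h import *
f=np.load('/tmp/w9.npz'); i=eyes.camera_info('wrist'); s=robot.read_state(); T=s['tcp_pos'];R=s['ee_rot']
p=f['p']; 
def tw(u,v,z):
    q=ray(u,v,i,z)[:2]-T[:2]; return (q@R[:2,0]).round(1),(q@R[:2,1]).round(1)
g=(p.min(2)>85)
for v in list(range(5,200,24))+list(range(204,336,6)):
    u=np.where(g[v,285:372])[0]+285
    if len(u): print(v,u.min(),u.max(),tw(u.min(),v,T[2]+8),tw(u.max(),v,T[2]+8))
E
```

```text
5 312 343 (np.float64(106.2), np.float64(-6.7)) (np.float64(106.2), np.float64(4.2))
29 314 341 (np.float64(98.6), np.float64(-6.1)) (np.float64(98.6), np.float64(3.6))
53 285 339 (np.float64(90.8), np.float64(-16.7)) (np.float64(90.8), np.float64(2.9))
77 285 339 (np.float64(82.6), np.float64(-17.0)) (np.float64(82.6), np.float64(3.0))
101 293 338 (np.float64(74.0), np.float64(-14.3)) (np.float64(74.0), np.float64(2.7))
125 318 337 (np.float64(65.1), np.float64(-4.9)) (np.float64(65.1), np.float64(2.4))
149 319 336 (np.float64(55.9), np.float64(-4.6)) (np.float64(55.9), np.float64(2.1))
173 319 335 (np.float64(46.2), np.float64(-4.7)) (np.float64(46.2), np.float64(1.8))
197 319 336 (np.float64(36.0), np.float64(-4.7)) (np.float64(36.0), np.float64(2.3))
204 319 336 (np.float64(33.0), np.float64(-4.8)) (np.float64(33.0), np.float64(2.3))
210 319 336 (np.float64(30.3), np.float64(-4.8)) (np.float64(30.3), np.float64(2.3))
216 317 338 (np.float64(27.7), np.float64(-5.6)) (np.float64(27.7), np.float64(3.2))
222 306 348 (np.float64(25.0), np.float64(-10.3)) (np.float64(25.0), np.float64(
[... 781 characters left out ...]
82 289 338 (np.float64(-3.9), np.float64(-18.5)) (np.float64(-3.9), np.float64(3.5))
288 290 338 (np.float64(-7.0), np.float64(-18.2)) (np.float64(-7.0), np.float64(3.5))
294 290 345 (np.float64(-10.1), np.float64(-18.3)) (np.float64(-10.1), np.float64(6.7))
300 292 356 (np.float64(-13.3), np.float64(-17.5)) (np.float64(-13.3), np.float64(11.8))
306 295 359 (np.float64(-16.5), np.float64(-16.2)) (np.float64(-16.5), np.float64(13.3))
312 299 355 (np.float64(-19.7), np.float64(-14.4)) (np.float64(-19.7), np.float64(11.5))
318 306 349 (np.float64(-23.0), np.float64(-11.2)) (np.float64(-23.0), np.float64(8.8))
324 316 338 (np.float64(-26.3), np.float64(-6.6)) (np.float64(-26.3), np.float64(3.7))
```

{"method": "move_arm", "body": {"plan": [{"tx": -3.6, "ty": -2.7, "tz": 0, "spin": 0}, {"tx": -3.6, "ty": -2.7, "tz": 0, "spin": 0}, {"tx": -3.7, "ty": -2.6, "tz": 0, "spin": 0}, {"tx": 0, "ty": 0, "tz": 4, "spin": 0}, {"tx": 0, "ty": 0, "tz": 4, "spin": 0}]}}

```text
t: 18.05
tcp_pos: [487.3, 53.9, 171.3]
ee_rot: [[0.767, 0.641, 0.003], [0.641, -0.767, -0.0], [0.002, 0.002, -1.0]]
force: [0.1, -0.4, -1.3]
width: 34.8
grip_force: 60.1
```

{"method": "move_arm", "body": {"plan": [{"tx": 0, "ty": 0, "tz": 3.5, "spin": 0}, {"tx": 0, "ty": 0, "tz": 0, "spin": 0}, {"tx": 0, "ty": 0, "tz": 0, "spin": 0}, {"tx": 0, "ty": 0, "tz": 0, "spin": 0}]}}

```text
t: 18.55
tcp_pos: [488.7, 54.3, 137.8]
ee_rot: [[0.767, 0.642, 0.003], [0.642, -0.767, -0.0], [0.002, 0.002, -1.0]]
force: [0.0, -0.4, 0.1]
width: 34.8
grip_force: 60.1
```

```bash
cat > st.py <<'E'
from h import *
s=robot.read_state();R=s['ee_rot'];T=s['tcp_pos'];tip=T[:2]+R[:2,0]*152-R[:2,1]*1.3;v=tip-[640.4,184.2]
print(s['t'],T.round(2),'az',np.degrees(np.arctan2(R[1,0],R[0,0])).round(2),'tip r',np.hypot(*v).round(2),'along',(v@R[:2,0]).round(2),'lat',(v@R[:2,1]).round(2),'F',s['force'].round(1),'M',s['moment'].round(2),s['width'].round(1))
E
python3 - <<'E'
from st import *
p,d,i=snap('wrist'); P=pts(d,i); t=(P[...,:2]-T[:2])@R[:2,0]; w=(P[...,:2]-T[:2])@R[:2,1]
for a in range(30,110,10):
    k=(t>a)&(t<a+10)&(abs(w+1.3)<3)&(abs(P[...,2]-T[2])<40); print(a,(np.median(P[k][:,2])-T[2]).round(1))
E
```

```text
Traceback (most recent call last):
  File "st.py", line 3, in <module>
    print(s['t'],T.round(2),'az',np.degrees(np.arctan2(R[1,0],R[0,0])).round(2),'tip r',np.hypot(*v).round(2),'along',(v@R[:2,0]).round(2),'lat',(v@R[:2,1]).round(2),'F',s['force'].round(1),'M',s['moment'].round(2),s['width'].round(1))
                                                                                                                                                                                                                       ^^^^^^^^^^^^^^^^
AttributeError: 'float' object has no attribute 'round'
```

```bash
sed -i "s/,s\['width'\].round(1)//" st.py
python3 - <<'E'
from st import *
p,d,i=snap('wrist'); P=pts(d,i); t=(P[...,:2]-T[:2])@R[:2,0]; w=(P[...,:2]-T[:2])@R[:2,1]
for a in range(30,110,10):
    k=(t>a)&(t<a+10)&(abs(w+1.3)<3)&(abs(P[...,2]-T[2])<40); print(a,(np.median(P[k][:,2])-T[2]).round(1))
E
```

```text
18.55 [488.71  54.26 137.83] az 39.92 tip r 47.73 along -47.72 lat 1.03 F [ 0.  -0.4  0.1] M [ 0.02 -0.    0.02]
30 8.6
40 9.0
50 9.4
60 8.8
70 8.1
80 7.0
90 6.1
100 5.2
```

{"method": "move_arm", "body": {"plan": [{"tx": -0.24, "ty": -0.1, "tz": 0.7, "spin": 0}, {"tx": 0, "ty": 0, "tz": 0.7, "spin": 0}, {"tx": 0, "ty": 0, "tz": 0, "spin": 0}, {"tx": 0, "ty": 0, "tz": 0, "spin": 0}]}}

```text
t: 19.1
tcp_pos: [484.8, 53.7, 122.1]
ee_rot: [[0.767, 0.642, -0.0], [0.642, -0.767, 0.0], [-0.0, -0.0, -1.0]]
force: [0.2, -0.4, -0.9]
width: 34.2
grip_force: 60.1
```

```bash
python3 st.py
```

```text
19.1 [484.8   53.65 122.13] az 39.92 tip r 51.12 along -51.11 lat -1.05 F [ 0.2 -0.4 -0.9] M [-0.02 -0.01  0.  ]
```

{"method": "move_arm", "body": {"plan": [{"tx": 0, "ty": 0.1, "tz": 0, "spin": 0}, {"tx": 0, "ty": 0, "tz": 0, "spin": 0}, {"tx": 0, "ty": 0, "tz": 0, "spin": 0}, {"tx": 0, "ty": 0, "tz": 0, "spin": 0}]}}

```text
t: 19.6
tcp_pos: [485.5, 52.9, 122.3]
ee_rot: [[0.767, 0.642, 0.0], [0.642, -0.767, 0.0], [0.0, -0.0, -1.0]]
force: [0.0, -0.6, -0.3]
width: 34.8
grip_force: 60.1
```

```bash
python3 st.py
```

```text
19.6 [485.52  52.85 122.32] az 39.92 tip r 51.07 along -51.07 lat 0.04 F [ 0.  -0.6 -0.3] M [ 0.04 -0.01 -0.  ]
```

{"method": "move_arm", "body": {"plan": [{"tx": 0.1, "ty": 0, "tz": 0.3, "spin": 0}, {"tx": 0, "ty": 0, "tz": 0, "spin": 0}, {"tx": 0, "ty": 0, "tz": 0.2, "spin": 0}, {"tx": 0, "ty": 0, "tz": 0, "spin": 0}, {"tx": 0, "ty": 0, "tz": 0, "spin": 0}]}}

```text
t: 20.23
tcp_pos: [486.3, 53.5, 117.3]
ee_rot: [[0.767, 0.642, -0.0], [0.642, -0.767, 0.0], [0.0, -0.0, -1.0]]
force: [-0.2, 0.5, -0.5]
width: 34.7
grip_force: 60.1
```

{"method": "move_arm", "body": {"plan": [{"tx": 0, "ty": 0, "tz": 0.2, "spin": 0}, {"tx": 0, "ty": 0, "tz": 0, "spin": 0}, {"tx": 0, "ty": 0, "tz": 0, "spin": 0}]}}

```text
t: 20.6
tcp_pos: [486.2, 53.5, 115.2]
ee_rot: [[0.767, 0.642, -0.0], [0.642, -0.767, 0.0], [0.0, -0.0, -1.0]]
force: [0.2, -0.3, 0.1]
width: 34.5
grip_force: 60.1
```

```bash
python3 st.py
```

```text
20.6 [486.24  53.52 115.24] az 39.93 tip r 50.09 along -50.09 lat -0.02 F [ 0.2 -0.3  0.1] M [0.03 0.06 0.02]
```

{"method": "move_arm", "body": {"plan": [{"tx": 0, "ty": 0, "tz": 0.2, "spin": 0}, {"tx": 0, "ty": 0, "tz": 0, "spin": 0}, {"tx": 0, "ty": 0, "tz": 0, "spin": 0}]}}

```text
t: 20.98
tcp_pos: [486.2, 53.5, 113.3]
ee_rot: [[0.767, 0.642, -0.0], [0.642, -0.767, 0.0], [0.0, -0.0, -1.0]]
force: [0.7, -1.0, -0.8]
width: 34.6
grip_force: 60.1
```

{"method": "move_arm", "body": {"plan": [{"tx": 0, "ty": 0, "tz": 0.2, "spin": 0}, {"tx": 0, "ty": 0, "tz": 0, "spin": 0}, {"tx": 0, "ty": 0, "tz": 0, "spin": 0}]}}

```text
t: 21.35
tcp_pos: [486.4, 53.5, 111.3]
ee_rot: [[0.767, 0.642, 0.0], [0.642, -0.767, 0.0], [0.0, -0.0, -1.0]]
force: [0.4, 0.2, -0.8]
width: 34.4
grip_force: 60.1
```

```bash
cat > pit.py <<'E'
from st import *
p,d,i=snap('wrist'); P=pts(d,i); t=(P[...,:2]-T[:2])@R[:2,0]; w=(P[...,:2]-T[:2])@R[:2,1]
o=[]
for a in range(30,110,10):
    k=(t>a)&(t<a+10)&(abs(w+1.3)<3)&(abs(P[...,2]-T[2])<90); o.append((np.median(P[k][:,2])-T[2]).round(1) if k.sum()>5 else None)
print('prof',o)
E
python3 pit.py
```

```text
21.35 [486.35  53.48 111.32] az 39.92 tip r 50.03 along -50.03 lat 0.1 F [ 0.4  0.2 -0.8] M [-0.   -0.01 -0.01]
prof [np.float64(8.8), np.float64(9.3), np.float64(9.5), np.float64(9.1), np.float64(8.3), np.float64(7.3), np.float64(6.5), np.float64(5.5)]
```

{"method": "move_arm", "body": {"plan": [{"tx": 0, "ty": 0, "tz": 0.2, "spin": 0}, {"tx": 0, "ty": 0, "tz": 0, "spin": 0}, {"tx": 0, "ty": 0, "tz": 0, "spin": 0}]}}

```text
t: 21.78
tcp_pos: [486.3, 53.5, 109.3]
ee_rot: [[0.767, 0.642, 0.0], [0.642, -0.767, 0.0], [0.0, 0.0, -1.0]]
force: [-0.1, -0.6, 0.3]
width: 34.5
grip_force: 60.2
```

```bash
python3 pit.py
```

```text
21.775 [486.32  53.51 109.32] az 39.93 tip r 50.04 along -50.04 lat 0.04 F [-0.1 -0.6  0.3] M [ 0.09 -0.11 -0.03]
prof [np.float64(9.2), np.float64(9.7), np.float64(10.2), np.float64(9.9), np.float64(9.2), np.float64(8.4), np.float64(7.6), np.float64(6.9)]
```

{"method": "move_arm", "body": {"plan": [{"tx": 0, "ty": 0, "tz": 0.4, "spin": 0}, {"tx": 0, "ty": 0, "tz": 0.4, "spin": 0}, {"tx": 0, "ty": 0, "tz": 0.3, "spin": 0}, {"tx": 0, "ty": 0, "tz": 0, "spin": 0}, {"tx": 0, "ty": 0, "tz": 0, "spin": 0}]}}

```text
t: 22.45
tcp_pos: [486.3, 53.6, 98.3]
ee_rot: [[0.767, 0.642, -0.0], [0.642, -0.767, 0.0], [0.0, -0.0, -1.0]]
force: [-0.3, 0.6, 3.0]
width: 34.3
grip_force: 60.4
```

```bash
python3 pit.py
```

```text
22.45 [486.26  53.59  98.29] az 39.93 tip r 50.03 along -50.03 lat -0.1 F [-0.3  0.6  3. ] M [ 0.35 -0.15  0.16]
prof [np.float64(11.8), np.float64(13.1), np.float64(14.3), np.float64(14.6), np.float64(14.7), np.float64(14.6), np.float64(14.5), np.float64(14.4)]
```

{"method": "move_arm", "body": {"plan": [{"tx": 0.2, "ty": 0, "tz": 0, "spin": 0}, {"tx": 0, "ty": 0, "tz": 0, "spin": 0}, {"tx": 0.1, "ty": 0, "tz": 0, "spin": 0}, {"tx": 0, "ty": 0, "tz": 0, "spin": 0}]}}

```text
t: 23.0
tcp_pos: [488.7, 55.4, 98.3]
ee_rot: [[0.767, 0.642, 0.0], [0.642, -0.767, 0.0], [0.0, 0.0, -1.0]]
force: [-2.1, -1.6, 3.1]
width: 34.7
grip_force: 60.5
```

```bash
python3 pit.py
```

```text
23.0 [488.65  55.4   98.29] az 39.92 tip r 47.04 along -47.04 lat 0.11 F [-2.1 -1.6  3.1] M [ 0.14 -0.13 -0.05]
prof [np.float64(11.9), np.float64(13.2), np.float64(14.4), np.float64(14.6), np.float64(14.7), np.float64(14.6), np.float64(14.6), np.float64(14.6)]
```

{"method": "move_arm", "body": {"plan": [{"tx": 0.2, "ty": 0, "tz": 0, "spin": 0}, {"tx": 0, "ty": 0, "tz": 0, "spin": 0}, {"tx": 0, "ty": 0, "tz": 0, "spin": 0}]}}

```text
t: 23.42
tcp_pos: [490.2, 56.8, 98.3]
ee_rot: [[0.767, 0.642, 0.0], [0.642, -0.767, 0.0], [0.0, 0.0, -1.0]]
force: [-1.5, -0.4, 2.5]
width: 34.7
grip_force: 60.4
```

```bash
python3 - <<'E'
from pit import *
# spoon advance vs hand, and tin position, via scene camera
g=p.min(2)>85; col=np.where(g[200:240,327])[0]
for v in range(210,230,2):
    u=np.where(g[v,285:372])[0]; print(v,np.ptp(u),end=' ')
b,d2,i2=snap('scene'); Q=pts(d2,i2); m=(np.hypot(Q[...,0]-640,Q[...,1]-184)<70)&(Q[...,2]>112.5)&(Q[...,2]<122); print(cv2.minEnclosingCircle(Q[m][:,:2].astype(np.float32)))
f=np.load('/tmp/scene0.npz'); Q=pts(f['d'],i2); m=(np.hypot(Q[...,0]-640,Q[...,1]-184)<70)&(Q[...,2]>112.5)&(Q[...,2]<122); print(cv2.minEnclosingCircle(Q[m][:,:2].astype(np.float32)))
E
```

```text
23.425 [490.25  56.78  98.3 ] az 39.93 tip r 44.92 along -44.92 lat 0.05 F [-1.5 -0.4  2.5] M [ 0.19 -0.15  0.03]
prof [np.float64(11.8), np.float64(13.1), np.float64(14.3), np.float64(14.8), np.float64(14.7), np.float64(14.6), np.float64(14.6), np.float64(14.4)]
210 19 212 19 214 19 216 19 218 27 220 35 222 41 224 46 226 51 228 55 ((635.5333251953125, 175.21969604492188), 59.5963249206543)
((641.7667236328125, 185.70826721191406), 49.216026306152344)
```

{"method": "move_arm", "body": {"plan": [{"tx": 0.2, "ty": 0, "tz": 0, "spin": 0}, {"tx": 0, "ty": 0, "tz": 0, "spin": 0}, {"tx": 0.15, "ty": 0, "tz": 0, "spin": 0}, {"tx": 0, "ty": 0, "tz": 0, "spin": 0}]}}

```text
t: 24.02
tcp_pos: [492.9, 59.0, 98.2]
ee_rot: [[0.767, 0.642, -0.0], [0.642, -0.767, 0.0], [0.0, -0.0, -1.0]]
force: [-0.6, -0.6, 3.6]
width: 34.6
grip_force: 60.4
```

```bash
cat > tin.py <<'E'
from pit import *
def far(d,i):
    Q=pts(d,i); r=Q[...,:2]-[640.4,184.2]; a=r@R[:2,0]; l=r@R[:2,1]
    m=(Q[...,2]>112)&(Q[...,2]<130)&(np.hypot(*r.transpose(2,0,1))<70)
    o=[Q[m&(abs(a-c)<10)&(abs(l)<30)][:,2].mean().round(2) for c in(-35,-15,15,35)]
    e=r[m&(a>-20)]; A=np.c_[2*e,np.ones(len(e))]
    return 'lid z near..far',o,'far max',np.percentile((e@R[:2,0]),99).round(1),'lat',np.percentile(e@R[:2,1],[1,99]).round(1)
b,d2,i2=snap('scene'); print(*far(d2,i2)); print(*far(np.load('/tmp/scene0.npz')['d'],i2))
E
python3 tin.py
```

```text
24.025 [492.86  59.05  98.25] az 39.93 tip r 41.47 along -41.47 lat -0.02 F [-0.6 -0.6  3.6] M [ 0.16 -0.19 -0.03]
prof [np.float64(11.8), np.float64(13.2), np.float64(14.4), np.float64(14.8), np.float64(14.8), np.float64(14.7), np.float64(14.7), np.float64(14.6)]
lid z near..far [np.float64(116.22), np.float64(116.17), np.float64(116.38), np.float64(116.16)] far max 46.8 lat [-26.5  46.7]
lid z near..far [np.float64(116.51), np.float64(116.3), np.float64(116.4), np.float64(116.42)] far max 45.4 lat [-44.4  47.3]
```

{"method": "move_arm", "body": {"plan": [{"tx": 0.08, "ty": 0, "tz": 0.6, "spin": 0}, {"tx": 0.06, "ty": 0, "tz": 0.6, "spin": 0}, {"tx": 0.1, "ty": 0, "tz": 0.6, "spin": 0}, {"tx": 0.1, "ty": 0, "tz": 0.6, "spin": 0}, {"tx": 0, "ty": 0, "tz": 0, "spin": 0}]}}

```text
t: 24.75
tcp_pos: [494.8, 61.2, 73.6]
ee_rot: [[0.767, 0.642, -0.002], [0.642, -0.767, 0.0], [-0.001, -0.001, -1.0]]
force: [-1.9, -0.7, 3.4]
width: 34.5
grip_force: 59.6
```

```bash
python3 tin.py
```

```text
24.75 [494.81  61.21  73.59] az 39.93 tip r 38.58 along -38.58 lat -0.43 F [-1.9 -0.7  3.4] M [ 0.08 -0.1   0.04]
prof [np.float64(18.0), np.float64(21.1), np.float64(24.1), np.float64(26.2), np.float64(27.9), np.float64(29.6), np.float64(31.3), np.float64(32.1)]
lid z near..far [np.float64(116.73), np.float64(116.44), np.float64(116.25), np.float64(116.29)] far max 46.6 lat [-25.4  47.3]
lid z near..far [np.float64(116.51), np.float64(116.3), np.float64(116.4), np.float64(116.42)] far max 45.4 lat [-44.4  47.3]
```

{"method": "move_arm", "body": {"plan": [{"tx": 0.15, "ty": 0, "tz": 0.6, "spin": 0}, {"tx": 0.15, "ty": 0, "tz": 0.6, "spin": 0}, {"tx": 0.2, "ty": 0, "tz": 0.6, "spin": 0}, {"tx": 0.2, "ty": 0, "tz": 0.6, "spin": 0}, {"tx": 0, "ty": 0, "tz": 0, "spin": 0}]}}

```text
t: 25.48
tcp_pos: [500.2, 65.7, 49.5]
ee_rot: [[0.767, 0.642, -0.002], [0.642, -0.767, 0.0], [-0.001, -0.001, -1.0]]
force: [-3.0, -2.0, 1.2]
width: 34.0
grip_force: 59.5
```

```bash
python3 tin.py
```

```text
25.475 [500.16  65.72  49.53] az 39.93 tip r 31.59 along -31.59 lat -0.48 F [-3.  -2.   1.2] M [-0.25  0.3   0.08]
prof [np.float64(24.8), np.float64(30.0), np.float64(34.8), np.float64(38.8), np.float64(42.3), np.float64(45.8), np.float64(49.1), None]
lid z near..far [np.float64(118.04), np.float64(117.77), np.float64(117.06), np.float64(115.89)] far max 48.1 lat [-22.3  47.4]
lid z near..far [np.float64(116.51), np.float64(116.3), np.float64(116.4), np.float64(116.42)] far max 45.4 lat [-44.4  47.3]
```

{"method": "move_arm", "body": {"plan": [{"tx": 0.1, "ty": 0, "tz": 0.55, "spin": 0}, {"tx": 0.2, "ty": 0, "tz": 0.55, "spin": 0}, {"tx": 0.25, "ty": 0, "tz": 0.55, "spin": 0}, {"tx": 0.25, "ty": 0, "tz": 0.55, "spin": 0}, {"tx": 0, "ty": 0, "tz": 0, "spin": 0}]}}

```text
t: 26.2
tcp_pos: [507.2, 71.1, 27.9]
ee_rot: [[0.767, 0.642, 0.0], [0.642, -0.767, 0.0], [0.0, -0.0, -1.0]]
force: [-3.1, -1.2, 2.0]
width: 34.2
grip_force: 59.6
```

```bash
python3 tin.py
```

```text
26.2 [507.2   71.06  27.85] az 39.93 tip r 22.76 along -22.76 lat -0.03 F [-3.1 -1.2  2. ] M [-0.03  0.03  0.05]
prof [np.float64(32.2), np.float64(39.9), np.float64(46.4), np.float64(52.0), np.float64(57.5), np.float64(63.0), np.float64(66.7), None]
lid z near..far [np.float64(119.23), np.float64(118.11), np.float64(116.95), np.float64(115.83)] far max 47.9 lat [-20.4  47.2]
lid z near..far [np.float64(116.51), np.float64(116.3), np.float64(116.4), np.float64(116.42)] far max 45.4 lat [-44.4  47.3]
```

{"method": "move_arm", "body": {"plan": [{"tx": 0.25, "ty": 0, "tz": 0.5, "spin": 0}, {"tx": 0.3, "ty": 0, "tz": 0.5, "spin": 0}, {"tx": 0.25, "ty": 0, "tz": 0.4, "spin": 0}, {"tx": 0, "ty": 0, "tz": 0, "spin": 0}, {"tx": 0, "ty": 0, "tz": 0, "spin": 0}]}}

```text
t: 26.92
tcp_pos: [513.1, 76.0, 14.3]
ee_rot: [[0.767, 0.642, 0.0], [0.642, -0.767, 0.0], [0.0, -0.0, -1.0]]
force: [-2.4, -0.4, 2.6]
width: 34.3
grip_force: 59.6
```

```bash
python3 tin.py
```

```text
26.925 [513.13  76.    14.29] az 39.93 tip r 15.04 along -15.04 lat -0.01 F [-2.4 -0.4  2.6] M [ 0.04 -0.1   0.05]
prof [np.float64(37.7), np.float64(47.3), np.float64(54.9), np.float64(62.0), np.float64(69.1), np.float64(76.2), np.float64(79.8), None]
lid z near..far [np.float64(119.77), np.float64(118.85), np.float64(117.18), np.float64(115.49)] far max 47.9 lat [-14.6  46.5]
lid z near..far [np.float64(116.51), np.float64(116.3), np.float64(116.4), np.float64(116.42)] far max 45.4 lat [-44.4  47.3]
```

{"method": "move_arm", "body": {"plan": [{"tx": 0.3, "ty": 0, "tz": 0.4, "spin": 0}, {"tx": 0.3, "ty": 0, "tz": 0.4, "spin": 0}, {"tx": 0.15, "ty": 0, "tz": 0.2, "spin": 0}, {"tx": 0, "ty": 0, "tz": 0, "spin": 0}, {"tx": 0, "ty": 0, "tz": 0, "spin": 0}]}}

```text
t: 27.65
tcp_pos: [528.1, 82.3, 10.4]
ee_rot: [[0.767, 0.641, 0.019], [0.641, -0.767, 0.002], [0.016, 0.01, -1.0]]
force: [1.0, 7.2, 47.9]
width: 34.3
grip_force: 70.0
```

```bash
python3 tin.py
```

```text
27.65 [528.07  82.29  10.43] az 39.88 tip r 4.89 along 0.44 lat 4.87 F [ 1.   7.2 47.9] M [ 1.36 -0.88  0.19]
prof [np.float64(44.7), np.float64(55.1), np.float64(63.4), np.float64(71.3), np.float64(79.6), np.float64(85.9), None, None]
lid z near..far [np.float64(119.55), np.float64(122.4), np.float64(120.34), np.float64(116.64)] far max 58.4 lat [-9.3 50.8]
lid z near..far [np.float64(116.51), np.float64(116.3), np.float64(116.4), np.float64(116.42)] far max 45.4 lat [-44.4  47.3]
```

{"method": "move_arm", "body": {"plan": [{"tx": -0.4, "ty": 0, "tz": -0.6, "spin": 0}, {"tx": -0.4, "ty": 0, "tz": -0.6, "spin": 0}, {"tx": -0.2, "ty": 0, "tz": -0.3, "spin": 0}, {"tx": 0, "ty": 0, "tz": 0, "spin": 0}]}}

```text
t: 28.25
tcp_pos: [510.6, 74.2, 18.9]
ee_rot: [[0.767, 0.642, -0.001], [0.642, -0.767, 0.0], [-0.001, -0.001, -1.0]]
force: [0.0, -0.5, -0.6]
width: 34.2
grip_force: 64.1
```

```bash
python3 tin.py; python3 - <<'E'
from h import *
b,d,i=snap('scene'); Q=pts(d,i)
r=np.hypot(Q[...,0]-640,Q[...,1]-184)
for lo,hi in((20,100),(100,112),(112,130)):
    m=(r<90)&(Q[...,2]>lo)&(Q[...,2]<hi); q=Q[m]; print(lo,len(q),np.percentile(q,[1,50,99],0).round().tolist())
f=np.load('/tmp/scene0.npz'); Q=pts(f['d'],i)
for lo,hi in((20,100),(100,112),(112,130)):
    m=(r<90)&(Q[...,2]>lo)&(Q[...,2]<hi); q=Q[m]; print(lo,len(q),np.percentile(q,[1,50,99],0).round().tolist())
E
```

```text
28.25 [510.62  74.17  18.91] az 39.91 tip r 18.14 along -18.14 lat -0.16 F [ 0.  -0.5 -0.6] M [ 0.05  0.06 -0.02]
prof [np.float64(37.9), np.float64(47.0), np.float64(54.4), np.float64(61.1), np.float64(67.8), np.float64(74.4), np.float64(78.0), None]
lid z near..far [np.float64(122.76), np.float64(121.14), np.float64(117.97), np.float64(115.19)] far max 49.7 lat [-15.6  46.6]
lid z near..far [np.float64(116.51), np.float64(116.3), np.float64(116.4), np.float64(116.42)] far max 45.4 lat [-44.4  47.3]
20 425 [[608.0, 134.0, 21.0], [633.0, 140.0, 61.0], [678.0, 152.0, 99.0]]
100 136 [[609.0, 134.0, 100.0], [639.0, 143.0, 109.0], [691.0, 167.0, 112.0]]
112 439 [[611.0, 139.0, 112.0], [655.0, 172.0, 119.0], [689.0, 222.0, 125.0]]
20 416 [[606.0, 134.0, 20.0], [632.0, 139.0, 62.0], [676.0, 150.0, 98.0]]
100 110 [[608.0, 133.0, 101.0], [636.0, 140.0, 109.0], [690.0, 171.0, 112.0]]
112 464 [[613.0, 138.0, 112.0], [655.0, 172.0, 117.0], [687.0, 219.0, 120.0]]
```

{"method": "move_arm", "body": {"plan": [{"tx": -0.3, "ty": 0, "tz": 0.15, "spin": 0}, {"tx": -0.4, "ty": 0, "tz": 0.15, "spin": 0}, {"tx": -0.5, "ty": 0, "tz": 0.1, "spin": 0}, {"tx": -0.6, "ty": 0, "tz": 0, "spin": 0}, {"tx": 0, "ty": 0, "tz": 0, "spin": 0}]}}

```text
t: 29.02
tcp_pos: [496.6, 62.5, 15.3]
ee_rot: [[0.767, 0.641, -0.001], [0.641, -0.767, 0.0], [-0.001, -0.001, -1.0]]
force: [0.1, 0.6, 0.0]
width: 34.1
grip_force: 64.5
```

```bash
python3 tin.py
```

```text
29.025 [496.56  62.45  15.26] az 39.9 tip r 36.45 along -36.45 lat -0.16 F [0.1 0.6 0. ] M [ 0.02 -0.01  0.02]
prof [np.float64(39.0), np.float64(48.4), np.float64(55.9), np.float64(62.8), np.float64(69.6), np.float64(76.6), np.float64(80.0), None]
lid z near..far [np.float64(122.31), np.float64(121.3), np.float64(118.16), np.float64(115.54)] far max 48.0 lat [-13.5  47.7]
lid z near..far [np.float64(116.51), np.float64(116.3), np.float64(116.4), np.float64(116.42)] far max 45.4 lat [-44.4  47.3]
```

{"method": "move_arm", "body": {"plan": [{"tx": -2, "ty": 0, "tz": 0, "spin": 0}, {"tx": -2, "ty": 0, "tz": -1, "spin": 0}, {"tx": -2, "ty": 2.6, "tz": 0, "spin": 0}, {"tx": -2, "ty": 2.6, "tz": 0, "spin": 0}, {"tx": 0, "ty": 0, "tz": 0.5, "spin": 0}]}}

```text
t: 29.75
tcp_pos: [469.0, -30.8, 21.1]
ee_rot: [[0.769, 0.639, 0.001], [0.639, -0.769, -0.0], [0.001, 0.001, -1.0]]
force: [0.6, -0.6, -0.7]
width: 34.6
grip_force: 64.3
```

{"method": "move_arm", "body": {"plan": [{"tx": 0, "ty": 0, "tz": 0.5, "spin": 0}, {"tx": 0, "ty": 0, "tz": 0.4, "spin": 0}, {"tx": 0, "ty": 0, "tz": 0.3, "spin": 0}, {"tx": 0, "ty": 0, "tz": 0, "spin": 0}]}}

```text
t: 30.25
tcp_pos: [469.6, -27.2, 9.4]
ee_rot: [[0.766, 0.642, 0.001], [0.642, -0.766, 0.001], [0.001, -0.0, -1.0]]
force: [-2.6, 4.4, 23.0]
width: 34.2
grip_force: 66.1
```

```bash
python3 pit.py
```

```text
30.25 [469.62 -27.19   9.43] az 39.96 tip r 125.51 along -114.67 lat 51.04 F [-2.6  4.4 23. ] M [ 0.73  0.6  -0.06]
prof [np.float64(36.4), np.float64(44.8), np.float64(52.0), np.float64(58.2), np.float64(64.4), np.float64(70.7), np.float64(74.2), None]
```

{"method": "move_arm", "body": {"plan": [{"tx": 0, "ty": 0, "tz": 0.3, "spin": 0}, {"tx": 0, "ty": 0, "tz": 0, "spin": 0}, {"tx": 0, "ty": 0, "tz": 0.2, "spin": 0}, {"tx": 0, "ty": 0, "tz": 0, "spin": 0}]}}

```text
t: 30.8
tcp_pos: [472.8, -28.9, 5.7]
ee_rot: [[0.765, 0.643, 0.007], [0.643, -0.765, -0.002], [0.004, 0.006, -1.0]]
force: [-0.9, -4.3, 29.7]
width: 34.6
grip_force: 72.6
```

```bash
python3 pit.py
```

```text
30.8 [472.83 -28.93   5.75] az 40.05 tip r 125.62 along -113.41 lat 54.03 F [-0.9 -4.3 29.7] M [-0.98  0.45  0.03]
prof [np.float64(33.4), np.float64(40.1), np.float64(46.1), np.float64(51.2), np.float64(55.9), np.float64(60.7), np.float64(64.1), None]
```

{"method": "move_arm", "body": {"plan": [{"tx": 0, "ty": 0, "tz": 0.2, "spin": 0}, {"tx": 0, "ty": 0, "tz": 0, "spin": 0}, {"tx": 0, "ty": 0, "tz": 0.15, "spin": 0}, {"tx": 0, "ty": 0, "tz": 0, "spin": 0}]}}

```text
t: 31.35
tcp_pos: [474.1, -28.8, 2.8]
ee_rot: [[0.766, 0.643, 0.009], [0.643, -0.766, -0.002], [0.006, 0.007, -1.0]]
force: [0.2, 0.3, 35.0]
width: 34.2
grip_force: 77.1
```

```bash
python3 pit.py
```

```text
31.35 [474.1  -28.76   2.77] az 40.02 tip r 124.98 along -112.3 lat 54.86 F [ 0.2  0.3 35. ] M [-0.31  0.25  0.02]
prof [np.float64(31.7), np.float64(37.3), np.float64(42.5), np.float64(46.7), np.float64(50.5), np.float64(54.3), np.float64(57.4), None]
```

{"method": "move_arm", "body": {"plan": [{"tx": 0, "ty": 0, "tz": -0.4, "spin": 0}, {"tx": 0, "ty": 0, "tz": 0, "spin": 0}, {"tx": 0, "ty": 0, "tz": 0, "spin": 0}]}}

```text
t: 31.78
tcp_pos: [469.2, -27.6, 4.0]
ee_rot: [[0.767, 0.642, -0.0], [0.642, -0.767, 0.001], [0.0, -0.001, -1.0]]
force: [-0.9, 2.5, 12.7]
width: 34.7
grip_force: 75.2
```

{"method": "move_arm", "body": {"plan": [{"tx": 0, "ty": 0, "tz": 0, "spin": 0}, {"tx": 0, "ty": 0, "tz": 0, "spin": 0}, {"tx": 0, "ty": 0, "tz": 0, "spin": 0}], "fingers": -0.14}}

```text
t: 32.15
tcp_pos: [468.7, -28.2, 3.3]
ee_rot: [[0.767, 0.642, -0.001], [0.642, -0.767, 0.0], [-0.001, -0.001, -1.0]]
force: [0.2, 0.4, -0.0]
width: 36.7
grip_force: 0.2
```

```bash
python3 pit.py
```

```text
32.15 [468.68 -28.21   3.33] az 39.93 tip r 126.87 along -116.02 lat 51.34 F [ 0.2  0.4 -0. ] M [ 0.05  0.   -0.04]
prof [np.float64(5.4), np.float64(7.7), np.float64(8.1), np.float64(8.4), np.float64(7.9), np.float64(7.0), np.float64(6.0), np.float64(5.2)]
```

{"method": "move_arm", "body": {"plan": [{"tx": 0, "ty": 0, "tz": 0, "spin": 0}, {"tx": 0, "ty": 0, "tz": 0, "spin": 0}, {"tx": 0, "ty": 0, "tz": -2, "spin": 0}, {"tx": 0, "ty": 0, "tz": -6, "spin": 0}, {"tx": 0, "ty": 0, "tz": -6, "spin": 0}], "fingers": 0.4}}

```text
t: 32.83
tcp_pos: [468.7, -28.4, 145.0]
ee_rot: [[0.767, 0.642, -0.002], [0.642, -0.767, 0.0], [-0.001, -0.001, -1.0]]
force: [1.4, 0.1, -0.2]
width: 59.9
grip_force: 0.0
```

{"method": "move_arm", "body": {"plan": [{"tx": 0, "ty": 0, "tz": -6, "spin": 0}, {"tx": 0, "ty": 0, "tz": -6, "spin": 0}, {"tx": -3, "ty": 3, "tz": 0, "spin": 0}, {"tx": 0, "ty": 4, "tz": 0, "spin": 0}, {"tx": 0, "ty": 0, "tz": 0, "spin": 0}]}}

```text
t: 33.45
tcp_pos: [492.8, -103.5, 264.1]
ee_rot: [[0.768, 0.64, 0.002], [0.64, -0.768, -0.001], [0.001, 0.002, -1.0]]
force: [-1.4, 0.2, -1.3]
width: 59.9
grip_force: 0.0
```

```bash
python3 tin.py; python3 - <<'E'
from h import *
s=robot.read_state(); print(s['tcp_pos'],s['force'])
b,d,i=snap('scene'); Q=pts(d,i); Q0=pts(np.load('/tmp/scene0.npz')['d'],i)
x,y,z=Q[...,0],Q[...,1],Q[...,2]
w,dw,iw=snap('wrist'); P=pts(dw,iw); np.savez('/tmp/wf.npz',p=w,d=dw)
for n,c,r,lo,hi in(('mugrim',(636,-212),60,88,104),('tin body',(640,184),70,20,100),('timer',(757,-89),60,30,80),('sugar',(750,13),60,60,110),('wafer',(420,346),60,6,25)):
    for q in(Q0,Q): m=(np.hypot(q[...,0]-c[0],q[...,1]-c[1])<r)&(q[...,2]>lo)&(q[...,2]<hi); e=q[m]; print(n,len(e),np.median(e,0).round(1),np.percentile(e,[3,97],0)[:,:2].round().tolist())
g=(w.min(2)>115)&(w.max(2).astype(int)-w.min(2)<45)&(P[...,2]<45)&(P[...,2]>-8)&(P[...,0]>400)&(P[...,0]<620)&(P[...,1]>-100)&(P[...,1]<110)
k,l,st,_=cv2.connectedComponentsWithStats(g.astype(np.uint8)); k=1+np.argmax(st[1:,4]); e=P[l==k]
v,u=np.where(l==k); q=np.array([ray(a,c,iw,4)[:2] for a,c in zip(u,v)]); c=q.mean(0); V=np.linalg.svd(q-c)[2]; t=(q-c)@V[0]
print('spoon',st[k],c,V[0],np.ptp(t),np.ptp((q-c)@V[1]),np.percentile(e[:,2],[2,50,98]).round(1),c+V[0]*t.min(),c+V[0]*t.max())
E
```

```text
33.45 [ 492.75 -103.49  264.08] az 39.79 tip r 192.04 along -145.57 lat 125.26 F [-1.4  0.2 -1.3] M [ 0.01 -0.   -0.01]
prof [None, None, None, None, None, None, None, None]
lid z near..far [np.float64(122.26), np.float64(121.04), np.float64(118.02), np.float64(115.51)] far max 43.2 lat [-45.    2.7]
lid z near..far [np.float64(116.51), np.float64(116.3), np.float64(116.4), np.float64(116.42)] far max 45.4 lat [-44.4  47.3]
[ 490.6583009  -101.28765303  263.35081219] [ 0.42154749  0.07754813 -0.8950726 ]
mugrim 335 [ 631.6 -215.3   95. ] [[600.0, -253.0], [675.0, -178.0]]
mugrim 325 [ 636.2 -217.    94.9] [[600.0, -255.0], [675.0, -178.0]]
tin body 695 [613.8 145.1  62.3] [[592.0, 135.0], [669.0, 195.0]]
tin body 91 [606.6 153.5  56.3] [[594.0, 144.0], [616.0, 206.0]]
timer 517 [756.6 -95.3  48.6] [[736.0, -118.0], [788.0, -64.0]]
timer 517 [756.4 -94.9  48.8] [[736.0, -119.0], [788.0, -64.0]]
sugar 661 [753.2  14.   98.6] [[730.0, -11.0], [788.0, 48.0]]
sugar 604 [755.6  12.7  99.2] [[733.0, -11.0], [789.0, 48.0]]
wafer 45 [421.6 348.9  15. ] [[411.0, 341.0], [433.0, 358.0]]
wafer 45 [421.9 348.6  15. ] [[412.0, 340.0], [433.0, 358.0]]
spoon [ 250    0   33  151 2237] [501.5520581    3.23678093] [-0.76073698 -0.64906027] 156.33619667176208 37.50033021679991 [-0.2  6.6 12.2] [571.66116449  63.05382248] [452.73043761 -38.41779224]
```

```bash
python3 -c "
from bench import robot; print(robot.job_done())"
```

```text
the job is handed in; nothing more can be done
None
```

The job is handed in at 33.5 s: the lid is popped and sits loose with its centre about 3 mm up, the spoon lies flat on bare worktop, and the mug and bystanders are where they were; the tin shifted a millimetre or two at most, the spoon first came down on its edge and I pushed it flat, its bowl briefly pressed the worktop at about 48 N, and I viewed 11 pictures, one over the limit of 10.

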